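Fan the setting plates and stack the parts pots in the tool tray

TASK

Set out the kit for the next press job in the wooden tool tray. Beginning close to the tray end next to the beech punch block, fan the three coloured plates into one straight shingled row along the middle of the tray: red first, lying flat on the tray floor, then yellow with its edge lapped over the red one, then blue lapped over the yellow one, each lapping a quarter to a third of a plate's length and its far edge resting on the tray floor. At the tray's other end, next to the oil-cup block, stand the black-lidded pot on the tray floor and stack the white pot with the cream lid squarely on top of it; do not disturb the black eye loupe.

Things in the scene. Friction and masses are not known exactly. Their poses are not given: they have to be found in the camera images.
- red_plate_mid (a point): the red setting plate: a flat anodised aluminium plate, 40 (its x) x 60 (its y) x 6 mm (its z), about 45 g, red all over, with two small screw holes on its long centre line; same either way round. It starts flat on the worktop. The point is the plate's centre, 3 mm above its underside; z is up, y along its 60 mm length
- yellow_plate_mid (a point): the yellow setting plate: a flat anodised aluminium plate, 40 (its x) x 60 (its y) x 6 mm (its z), about 45 g, yellow all over, with two small screw holes on its long centre line; same either way round. It starts flat on the worktop. The point is the plate's centre, 3 mm above its underside; z is up, y along its 60 mm length
- blue_plate_mid (a point): the blue setting plate: a flat anodised aluminium plate, 40 (its x) x 60 (its y) x 6 mm (its z), about 45 g, blue all over, with two small screw holes on its long centre line; same either way round. It starts flat on the worktop. The point is the plate's centre, 3 mm above its underside; z is up, y along its 60 mm length
- black_pot_mid (a point): the beige parts pot with a black lid: round, 42 mm across, 20 mm high, straight sided, flat top and bottom, about 50 g; starts upright on the worktop. The point is its centre, 10 mm above its underside
- white_pot_mid (a point): the white parts pot with a cream lid: round, 42 mm across, 20 mm high, straight sided, flat top and bottom, about 50 g; starts upright on the worktop. The point is its centre, 10 mm above its underside
- tray: the empty shallow beech tool tray with a dark green lining, fixed to the worktop: 120 (its x) x 252 (its y) x 15 mm outside, 110 x 242 mm inside, walls 5 mm thick, inner floor 3 mm above the worktop. Origin: centre of its underside, on the worktop; y along its length. One end lies next to the punch block, the other next to the oil-cup block, which is which varies
- punch_block: the beech block holding a row of small silver press punches, 42 x 124 x 44 mm, fixed across one end of the tray, 18 mm from it. Origin: centre of its underside, 165 mm from the tray's centre along the tray's y axis (either way)
- oil_cups: the black oil-cup block with four coloured wells (red, yellow, green, blue), 26 x 88 x 16 mm, fixed across the other end of the tray. Origin: centre of its underside, 165 mm from the tray's centre on the other side
- eye_loupe: black eye loupe, a small flared cup, 36 mm across, 30 mm high, standing loose; not to be disturbed. Origin: centre of its underside
- press: the grey and blue bench press, fixed to the worktop between its left part and the tray: 165 (x) x 131 (y) x 332 mm high, an obstacle to carry things round or over. Origin: centre of its underside
Things that resemble listed ones, but are neither listed nor needed, are in the scene too. What is shaped like the part that bears white_pot_mid but orange or purple is not meant.

How it is judged:
By the outcome, as a careful person would: the job done as asked, in the order asked, and still so for the second after the job is handed in, with the robot touching nothing.
It also fails if it takes over 136 s, if anything falls off the work surface, if the arm or the gripper's body presses on something with over 40 N, if the wrist force passes 120 N, or if a joint passes its speed limit or range.

ROBOT

A 6-joint arm with a two-finger parallel gripper is mounted at the origin on a cart in front of the work surface, level with it; the furniture and walls round the work are solid. World frame = base frame: x ahead of the robot, y to its left, z up, the work surface at z = 0. Lengths are in mm, angles in rad, forces in N, time in s.
With the tool pointing down it reaches from about 275 to 850 mm from the base axis. Payload 5.2 kg.
Tool frame: the origin (TCP) lies midway between the tips of the shut fingers; the grasp point (between the pads) lies 19 mm behind it; x points along the fingers, z is the direction in which the jaws open and shut, and the axes are right-handed (so a half turn about x gives the same grasp; the last joint's range is limited). The gripper opens to 85 mm and grips with 20 to 120 N. Pads are 22 mm wide; open, the fingers measure 114 mm over their backs; the gripper's body (76 mm by 85 mm) begins 54 mm behind the grasp point. The pads swing forward as they close: fully open they stand 13 mm farther back than shut.
Start: joints at [0.914, 0.259, 1.535, -0, 1.348, -0.203], TCP at [241.091, 494.348, 231.31] pointing down, gripper open.
Joint ranges: [-3.14, 3.14], [-0.91, 2.08], [0.19, 2.58], [-1.22, 4.36], [0.22, 2.71], [-3.12, 3.12]. Speed limits (rad/s): [2.57, 2.57, 3.14, 3.14, 3.14, 3.14].

INTERFACE

Orientations are given as a rotation vector (axis times angle).
In Python, from bench import robot gives the robot as it stands.
- The arm moves only by the shell command python3 -m handwheel 'ROWS' [FORCE]. ROWS is JSON, a list that holds one entry, the list of rows, each a list of 7 numbers: the turn, a rotation vector about the tool's x, y, z in degrees, then the shift along the tool's x, y, z in mm, then the opening, from 0 (shut) to 1 (fully open). A call has 1 to 12 rows; each row shifts and turns the commanded pose from where the row before left it, along the tool's axes as they then stand; what a row does not reach is not made up. A row lasts 1/8 s, in which the tool goes at most 62.5 mm and 10.7 degrees, less where a joint would pass 70% of its speed; a pose out of reach is approached as far as the arm can. A call with a gripper value outside its range is refused whole. The fingers move at their own pace and stop on an object; FORCE is the grip in N (left out, the last holds). Time passes only in rows, so rows that do not move let the fingers close. It gives the time, the measured TCP pose, the force and the opening at its end, in the units of the state.
- robot.get_obs(): the state, without advancing time (a new reading comes with each control period).
- robot.read_camera(name): name is "side" or "top"; returns the picture (384x512x3 uint8, red, green, blue); there is no depth.
- robot.camera_params(name): a dict with "camera_matrix" (3x3 intrinsics, pixels), "k1" (the pictures are not rectified: a ray, as slopes to the right and down, at radius r is drawn at 1 + k1 r^2 times it, then the intrinsics apply), "R" (3x3) and "t" (3): a world point X has camera coordinates R X + t. Camera axes: x right, y down, z forward; pixel columns grow to the right and rows downward; lengths in mm; the calibration is good to about 2 mm. A picture is of the moment at which its call begins. camera_params takes no time and is no camera call.
- robot.sign_off(): hands the job in, once; it reports no verdict.
The state is a dict: "time": time; "qpos": joint angles; "dq": joint speeds; "tau": joint torques, N m; "tool_pos": TCP position; "tool_rot": TCP orientation; "ft_force": force on the tool from outside, world axes, zero at the start; "ft_torque": the same for the moment, N m; "width": finger opening in mm.
Only numpy, scipy, OpenCV 4.12 (cv2) and the standard library are available. Lean on these libraries where they do the work, as an engineer would, in place of code of your own. Each camera call takes 0.05 s, during which the arm holds its last target. There are 200 camera calls.

## Working session

There is one attempt and no reset: what is moved stays moved. The work goes in short steps, Python scripts to look and compute and a shell command to move; the robot and the scene stay as the last step left them, time stands still between calls to the robot, and variables do not carry over. Pictures are saved under pics/ and viewed, about 12 in all and at most 16, crops included, and the job is handed in when it is done.

```bash
ls; mkdir -p pics
cat > h.py <<'E'
import numpy as np, cv2, json
from scipy.spatial.transform import Rotation as Ro
from bench import robot
def snap(cam,name):
    im=robot.read_camera(cam); cv2.imwrite(f'pics/{name}.png',im[:,:,::-1]); return im
def crop(cam,name,u0,v0,u1,v1,s):
    im=robot.read_camera(cam); cv2.imwrite(f'pics/{name}.png',cv2.resize(im[v0:v1,u0:u1,::-1],None,fx=s,fy=s,interpolation=cv2.INTER_CUBIC))
def ray(cam,u,v):
    p=robot.camera_params(cam);K=np.array(p['camera_matrix']);R=np.array(p['R']);t=np.array(p['t'])
    d=np.array([p['k1'],0,0,0,0.])
    n=cv2.undistortPoints(np.array([[[u,v]]],float),K,d)[0,0]
    return -R.T@t, R.T@np.array([n[0],n[1],1])
def px2w(cam,u,v,z):
    o,d=ray(cam,u,v); return o+d*(z-o[2])/d[2]
def w2px(cam,X):
    p=robot.camera_params(cam)
    r,_=cv2.Rodrigues(np.array(p['R']))
    return cv2.projectPoints(np.array([X],float),r,np.array(p['t'],float),np.array(p['camera_matrix']),np.array([p['k1'],0,0,0,0.]))[0][0,0]
E
python3 - <<'E'
from h import *
a=snap('top','t0');b=snap('side','s0')
print(robot.get_obs())
for c in('top','side'):
    p=robot.camera_params(c);print(c,p['camera_matrix'],p['k1'],-np.array(p['R']).T@p['t'],np.array(p['R']).round(3).tolist())
E
```

```text
pics
{'time': 0.1, 'qpos': array([ 9.14208484e-01,  2.59260795e-01,  1.53595918e+00,  1.45052450e-05,
        1.34798366e+00, -2.02788582e-01]), 'dq': array([-0.00016579, -0.0010794 , -0.00191229,  0.00143961, -0.00021721,
        0.00055198]), 'tau': array([ 3.06672577e-03, -4.46965742e+01, -2.91247433e+01, -2.03723002e-04,
        6.22403852e-03, -3.23600666e-06]), 'tool_pos': array([240.79323958, 493.97721834, 230.56863788]), 'tool_rot': array([-0.86941407,  1.39190293,  0.86851582]), 'ft_force': array([0.01912239, 0.80673243, 1.04102908]), 'ft_torque': array([-0.07269379, -0.06553402,  0.02884713]), 'width': 85.5122349880086}
top [[410.37754712   0.         260.49409741]
 [  0.         410.37754712 195.55973539]
 [  0.           0.           1.        ]] 0.0072488843399382465 [ 262.39121521   -1.99488362 1318.36596729] [[0.028, -1.0, -0.004], [-0.975, -0.026, -0.222], [0.222, 0.011, -0.975]]
side [[368.56281877   0.         261.05169033]
 [  0.         368.56281877 191.69696966]
 [  0.           0.           1.        ]] -0.11640609882570187 [ 664.45124303  757.11771146 1089.8178217 ] [[-0.993, 0.117, 0.014], [0.086, 0.807, -0.584], [-0.08, -0.578, -0.812]]
```

View pics/t0.png

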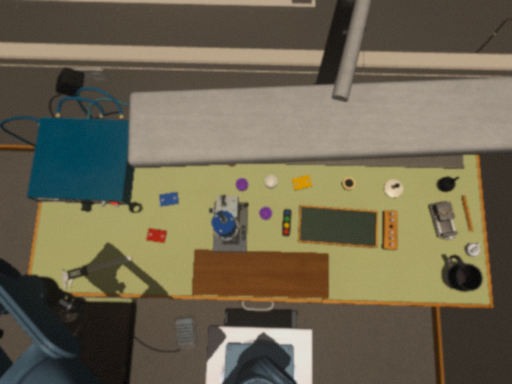

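View pics/s0.png

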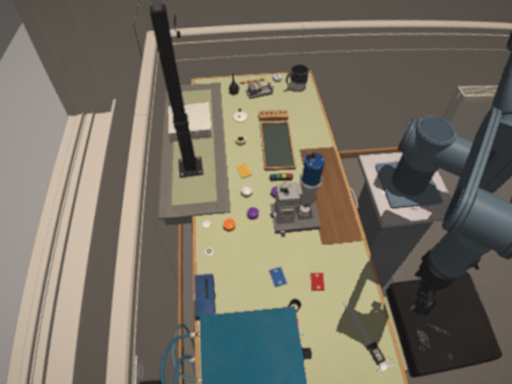

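The top view has the tray at (338,225), the punch block on its right at (390,230) and the oil cups on its left at (286,222). The red plate is at (156,236), blue at (169,199) and yellow at (302,183). The pots and the loupe need enlarged crops.

Run:
```python
from h import *
a=cv2.imread('pics/t0.png');b=cv2.imread('pics/s0.png')
cv2.imwrite('pics/c1.png',cv2.resize(a[160:260,225:425],None,fx=4,fy=4,interpolation=cv2.INTER_CUBIC))
cv2.imwrite('pics/c2.png',cv2.resize(b[90:320,195:345],None,fx=4,fy=4,interpolation=cv2.INTER_CUBIC)[:600*2:1])
c=cv2.resize(b[95:245,190:340],None,fx=4,fy=4,interpolation=cv2.INTER_CUBIC);cv2.imwrite('pics/c2.png',c)
```

```text
(no output)
```

View pics/c1.png

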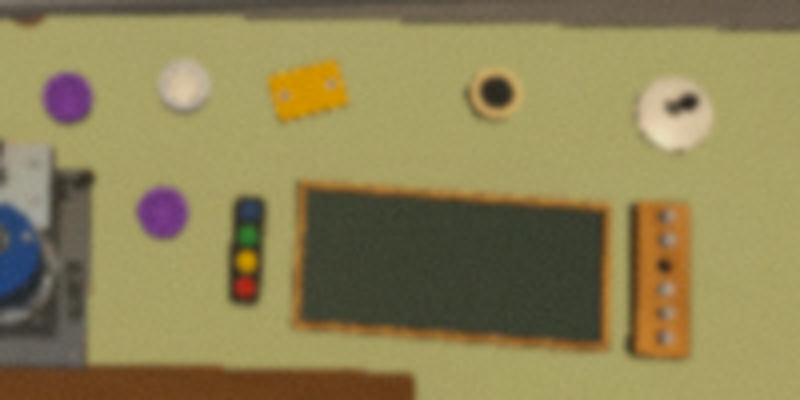

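View pics/c2.png

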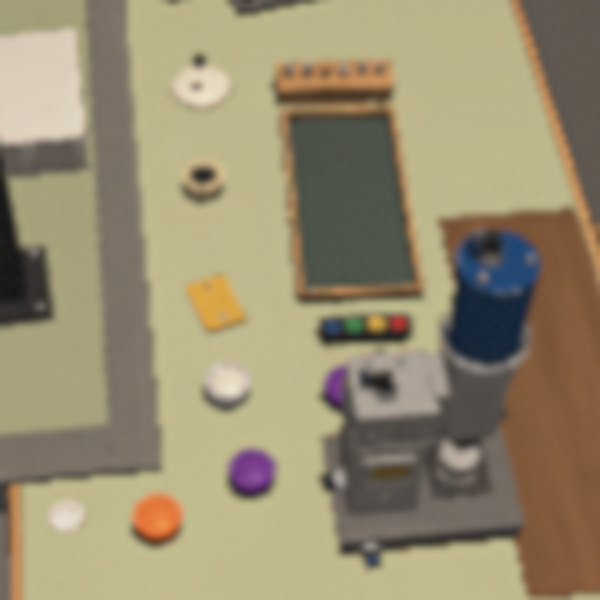

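Black-lidded pot: c1 (495,93). White pot: c1 (185,85). The loupe is probably top (137,208) / side (295,305). Next I compute the positions.

```bash
cat >> h.py <<'E'
def plate(cam,im,col,z,roi):
    u0,v0,u1,v1=roi
    h=cv2.cvtColor(im[v0:v1,u0:u1],cv2.COLOR_RGB2HSV).astype(int)
    H,S,V=h[...,0],h[...,1],h[...,2]
    m={'red':((H<8)|(H>172)),'yellow':(H>15)&(H<28)&(S>200),'blue':(H>100)&(H<125)}[col]&(S>140)&(V>70)
    m=m.astype(np.uint8);n,l,s,c=cv2.connectedComponentsWithStats(m)
    k=1+np.argmax(s[1:,4]);mm=(l==k).astype(np.uint8)
    mm=cv2.morphologyEx(mm,cv2.MORPH_CLOSE,np.ones((5,5),np.uint8))
    ct=max(cv2.findContours(mm,0,2)[0],key=cv2.contourArea)[:,0].astype(float)
    W=np.array([px2w(cam,u+u0,v+v0,z)[:2] for u,v in ct],np.float32)
    r=cv2.minAreaRect(W);b=cv2.boxPoints(r)
    e=b[1]-b[0];f=b[2]-b[1];L=e if np.hypot(*e)>np.hypot(*f) else f
    return np.round(r[0],1),np.round(r[1],1),round(float(np.degrees(np.arctan2(L[1],L[0])))%180,1)
E
python3 - <<'E'
from h import *
a=cv2.imread('pics/t0.png')[:,:,::-1].copy();b=cv2.imread('pics/s0.png')[:,:,::-1].copy()
R={'red':((140,220,175,250),(300,265,330,300)),'yellow':((285,170,320,198),(230,158,258,182)),'blue':((155,187,185,212),(262,260,292,290))}
for c,(t,s) in R.items():
    print(c,plate('top',a,c,6,t),plate('side',b,c,6,s))
f=lambda u,v:(225+u/4-.4,160+v/4-.4)
g=lambda u,v:(190+u/4-.4,95+v/4-.4)
for n,q,p,z in [('blackpot',f(495,93),g(203,176),20),('white',f(185,84),g(227,379),20),('tray00',f(302,186),g(288,110),15),('tray01',f(608,208),g(391,107),15),('tray10',f(295,325),g(298,295),15),('tray11',f(607,346),g(418,290),15),('knob',f(675,113),g(200,85),10),
 ('punchA',f(665,205),g(278,70),44),('punchB',f(665,355),g(390,66),44),('loupe',(137,208),(295,305),30),('lightedge',(130,163),None,300),('lightedge',(463,155),None,300),('pressblue',f(-5,225),g(497,260),332)]:
    print(n,px2w('top',*p if 0 else q,z).round(0)[:2],px2w('side',*p,z).round(0)[:2] if p else '')
E
```

```text
red (array([421.6, 343.4]), array([54.7, 35.2]), 83.2) (array([424.5, 343.9]), array([53.1, 36.9]), 83.2)Traceback (most recent call last):
  File "<stdin>", line 5, in <module>
  File "h.py", line 25, in plate
    k=1+np.argmax(s[1:,4]);mm=(l==k).astype(np.uint8)
        ~~~~~~~~~^^^^^^^^^
    return _wrapfunc(a, 'argmax', axis=axis, out=out, **kwds)
    return bound(*args, **kwds)
ValueError: attempt to get argmax of an empty sequence
```

```bash
sed -i "s/(S>200)/(S>150)/; s/(H>15)&(H<28)/(H>12)\&(H<26)/" h.py
python3 - <<'E'
from h import *
a=cv2.imread('pics/t0.png')[:,:,::-1].copy();b=cv2.imread('pics/s0.png')[:,:,::-1].copy()
R={'red':((140,220,175,250),(300,265,330,300)),'yellow':((285,170,320,198),(230,158,258,182)),'blue':((155,187,185,212),(262,260,292,290))}
for c,(t,s) in R.items():
    for im,p in((a,t),(b,s)):
        try: print(c,plate('top' if im is a else 'side',im,c,6,p))
        except Exception as e: print(c,cv2.cvtColor(im[(p[1]+p[3])//2:,:][:1,(p[0]+p[2])//2-3:][:,:6],cv2.COLOR_RGB2HSV))
f=lambda u,v:(225+u/4-.4,160+v/4-.4)
g=lambda u,v:(190+u/4-.4,95+v/4-.4)
for n,q,p,z in [('blackpot',f(495,93),g(203,176),20),('white',f(185,84),g(227,379),20),('tray00',f(302,186),g(288,110),15),('tray01',f(608,208),g(391,107),15),('tray10',f(295,325),g(298,295),15),('tray11',f(607,346),g(418,290),15),('knob',f(675,113),g(200,85),10),
 ('punchA',f(665,205),g(278,70),44),('punchB',f(665,355),g(390,66),44),('loupe',(137,208),(295,305),30),('lightedge',(130,163),None,300),('lightedge',(463,155),None,300),('pressblue',f(-5,225),g(497,260),332)]:
    print(n,px2w('top',*q,z).round(0)[:2],px2w('side',*p,z).round(0)[:2] if p else '')
E
```

```text
red (array([421.6, 343.4]), array([54.7, 35.2]), 83.2)
red (array([424.5, 343.9]), array([53.1, 36.9]), 83.2)
yellow (array([ 609.7, -121.9]), array([41.9, 61.2]), 106.0)
yellow (array([ 612.6, -120.1]), array([33.6, 53.5]), 105.7)
blue (array([541.9, 312.8]), array([29.5, 46.7]), 101.3)
blue (array([544.7, 314.7]), array([29.6, 47.1]), 101.2)
blackpot [ 608. -273.] [ 611. -273.]
white [609. -20.] [611. -21.]
tray00 [ 527. -117.] [ 515. -364.]
tray01 [ 516. -363.] [ 407. -358.]
tray10 [ 415. -112.] [ 535. -115.]
tray11 [ 405. -359.] [ 421. -109.]
knob [ 598. -422.] [ 603. -417.]
punchA [ 514. -400.] [ 522. -394.]
punchB [ 396. -395.] [ 405. -389.]
loupe [504. 406.] [509. 419.]
lightedge [571. 350.] 
lightedge [ 616. -513.] 
pressblue [434.  98.] [435. 126.]
```

Run:
```python
from h import *
def tri(a,b):
    o,d=ray('top',*a);q,e=ray('side',*b)
    d/=np.linalg.norm(d);e/=np.linalg.norm(e)
    s,t=np.linalg.lstsq(np.c_[d,-e],q-o,rcond=None)[0]
    return ((o+s*d+q+t*e)/2).round(),np.linalg.norm(o+s*d-q-t*e).round(1)
print(tri((130,163),(228,212)),tri((342,96),(190,168)))
for z in (0,100,200,300,400,500): print(z,px2w('top',130,163,z).round(),px2w('top',340,160,z).round(),px2w('side',228,212,z).round(),px2w('side',215,85,z).round(),px2w('side',160,210,z).round())
```

```text
(array([616., 315., 363.]), np.float64(127.8)) (array([ 872., -232.,  -23.]), np.float64(129.5))
0 [663. 453.   0.] [ 692. -251.    0.] [683.  55.   0.] [ 699. -650.    0.] [922.  22.   0.]
100 [632. 419. 100.] [ 659. -232.  100.] [681. 120. 100.] [ 696. -521.  100.] [898.  89. 100.]
200 [602. 384. 200.] [ 627. -213.  200.] [679. 184. 200.] [ 693. -391.  200.] [874. 157. 200.]
300 [571. 350. 300.] [ 594. -194.  300.] [678. 249. 300.] [ 690. -262.  300.] [851. 224. 300.]
400 [541. 315. 400.] [ 562. -176.  400.] [676. 313. 400.] [ 686. -133.  400.] [827. 292. 400.]
500 [511. 281. 500.] [ 529. -157.  500.] [674. 377. 500.] [683.  -4. 500.] [804. 359. 500.]
```

Run:
```python
import cv2
b=cv2.imread('pics/s0.png');cv2.imwrite('pics/c3.png',cv2.resize(b[0:240,120:320],None,fx=2.5,fy=2.5,interpolation=cv2.INTER_CUBIC))
```

```text
(no output)
```

View pics/c3.png

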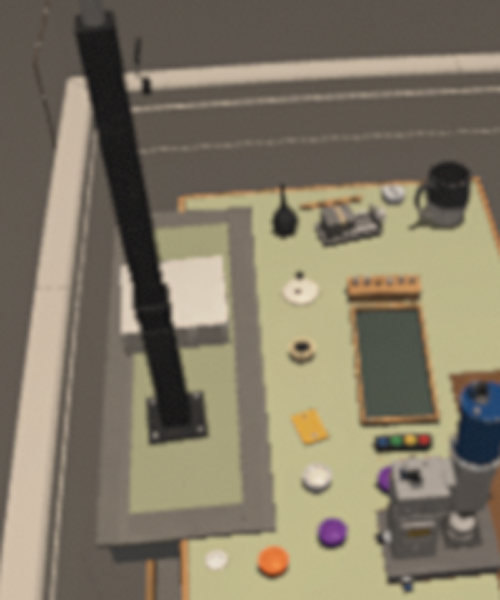

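The side crop shows a raised grey frame at x > 676, clear of everything I need. The space over the objects at x ≈ 610 looks free. Next I fit the tray and write a move helper.

```bash
cat >> h.py <<'E'
def go(x,y,z,jaw,tilt=0):
    """jaw: angle of jaw axis (deg, world), tilt about the jaw axis; prints turn (current tool frame), then shift in turned frame"""
    o=robot.get_obs();R0=Ro.from_rotvec(o['tool_rot']).as_matrix()
    best=None
    for k in(0,180):
        a=np.radians(jaw+k);Z=np.array([np.cos(a),np.sin(a),0]);X=np.array([0,0,-1.])
        R1=Ro.from_rotvec(np.radians(tilt*(1 if k==0 else -1))*Z).as_matrix()@np.c_[X,np.cross(Z,X),Z]
        w=Ro.from_matrix(R0.T@R1).as_rotvec()
        if best is None or np.linalg.norm(w)<np.linalg.norm(best[0]): best=(w,R1)
    w,R1=best
    print('t',round(o['time'],2),'pos',o['tool_pos'].round(1),'w',round(o['width'],1),'F',o['ft_force'].round(1),'q6',o['qpos'][5].round(2))
    print('turn',np.degrees(w).round(1),'shift',(R1.T@(np.array([x,y,z])-o['tool_pos'])).round(1),'axes y',R1[:,1].round(3),'z',R1[:,2].round(3))
E
python3 - <<'E'
from h import *
a=cv2.imread('pics/t0.png');b=cv2.imread('pics/s0.png')
for cam,im,(u0,v0,u1,v1) in(('top',a,(294,202,384,252)),('side',b,(255,118,302,175))):
    h=cv2.cvtColor(im[v0:v1,u0:u1],cv2.COLOR_BGR2HSV).astype(int)
    m=((h[...,2]<95)).astype(np.uint8);n,l,s,c=cv2.connectedComponentsWithStats(m);k=1+np.argmax(s[1:,4])
    ct=max(cv2.findContours((l==k).astype(np.uint8),0,2)[0],key=cv2.contourArea)[:,0]
    for z in(3,15):
        r=cv2.minAreaRect(np.array([px2w(cam,u+u0,v+v0,z)[:2] for u,v in ct],np.float32));print(cam,z,r)
go(423,343.6,60,-6.8)
E
```

```text
top 3 ((468.37005615234375, -240.06765747070312), (239.0355224609375, 105.62113189697266), 87.25802612304688)
top 15 ((466.4909973144531, -237.89572143554688), (236.8548126220703, 104.65758514404297), 87.25802612304688)
side 3 ((466.8907165527344, -248.1660614013672), (230.47842407226562, 100.77275085449219), 87.19068145751953)
side 15 ((469.072021484375, -237.06631469726562), (227.93370056152344, 99.66008758544922), 87.19068145751953)
t 0.1 pos [240.8 494.  230.6] w 85.5 F [0.  0.8 1. ] q6 -0.2
turn [70.8 -0.1  0. ] shift [ 170.6 -127.7  198.7] axes y [0.118 0.993 0.   ] z [ 0.993 -0.118  0.   ]
```

```bash
python3 -m handwheel '[[[10.1,0,0,0,0,0,0.65],[10.1,0,0,0,0,0,0.65],[10.1,0,0,0,0,0,0.65],[10.1,0,0,0,0,0,0.65],[10.1,0,0,0,0,0,0.65],[10.1,0,0,0,0,0,0.65],[10.2,0,0,0,0,0,0.65],[0,0,0,42,-32,50,0.65],[0,0,0,42,-32,50,0.65],[0,0,0,42,-32,50,0.65],[0,0,0,44,-32,49,0.65],[0,0,0,0,0,0,0.65]]]' 60
python3 - <<'E'
from h import *
go(423,343.6,20,-6.8)
crop('side','p1',270,240,400,330,5)
print(w2px('side',(423,343.6,6)),w2px('side',robot.get_obs()['tool_pos']))
E
```

```text
time: 1.6
tool_pos: [398.1, 361.6, 82.1]
tool_rot: [0.094, 1.574, -0.1]
ft_force: [-0.7, 0.9, -0.3]
width: 55.5
t 1.6 pos [398.1 361.6  82.1] w 55.5 F [-0.7  0.9 -0.3] q6 0.65
turn [-0.3 -0.3  0.3] shift [ 62.1 -14.9  26.9] axes y [0.118 0.993 0.   ] z [ 0.993 -0.118  0.   ]
[317.46048735 280.76417091] [331.04940045 275.92411496]
```

View pics/p1.png

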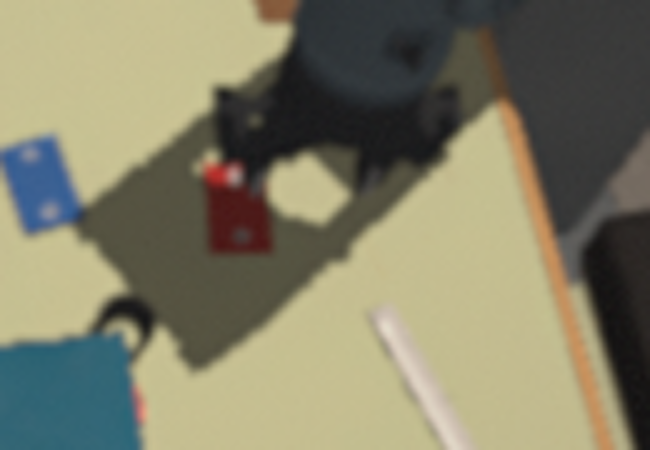

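The tool is over the red plate but short of it, because the row shift was capped. I continue down.

```bash
python3 -m handwheel '[[[0,0,0,0,-7.5,13.5,0.65],[0,0,0,0,-7.5,13.5,0.65],[0,0,0,40,0,0,0.65],[0,0,0,22,0,0,0.65],[0,0,0,14,0,0,0.65],[0,0,0,6,0,0,0.65],[0,0,0,0,0,0,0.65]]]'
python3 - <<'E'
from h import *
go(423,343.6,-3,-6.8)
crop('side','p2',290,250,350,300,10)
E
```

```text
time: 2.52
tool_pos: [423.0, 347.2, 3.8]
tool_rot: [0.093, 1.568, -0.093]
ft_force: [-0.5, -0.9, -0.8]
width: 55.8
t 2.52 pos [423.  347.2   3.8] w 55.8 F [-0.5 -0.9 -0.8] q6 0.6
turn [ 0.  0. -0.] shift [ 6.8 -3.6  0.4] axes y [0.118 0.993 0.   ] z [ 0.993 -0.118  0.   ]
```

View pics/p2.png

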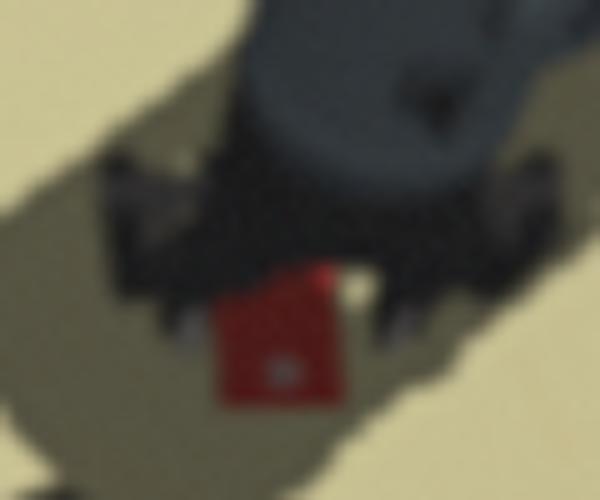

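```bash
python3 -m handwheel '[[[0,0,0,3,-3.6,0.4,0.65],[0,0,0,3,0,0,0.65],[0,0,0,0,0,0,0.6],[0,0,0,0,0,0,0.3],[0,0,0,0,0,0,0.3],[0,0,0,0,0,0,0.3],[0,0,0,0,0,0,0.3],[0,0,0,0,0,0,0.3]]]' 60
```

```text
time: 3.58
tool_pos: [423.5, 343.8, -1.0]
tool_rot: [0.094, 1.567, -0.092]
ft_force: [-0.8, -0.6, 10.2]
width: 37.8
```

```bash
python3 -m handwheel '[[[0,0,0,-20,0,0,0.3],[0,0,0,-55,0,0,0.3],[0,0,0,-60,0,0,0.3],[0,0,0,-60,0,0,0.3],[0,0,0,0,0,0,0.3]]]'
python3 - <<'E'
from h import *
go(420,160,420,-6.8)
crop('side','p3',270,225,390,315,6)
E
```

```text
time: 4.2
tool_pos: [425.6, 345.0, 198.2]
tool_rot: [0.098, 1.559, -0.088]
ft_force: [0.1, 0.9, -0.9]
width: 37.8
t 4.2 pos [425.6 345.  198.2] w 37.8 F [ 0.1  0.9 -0.9] q6 0.6
turn [ 0.   0.5 -0.4] shift [-221.8 -184.4   16.4] axes y [0.118 0.993 0.   ] z [ 0.993 -0.118  0.   ]
```

View pics/p3.png

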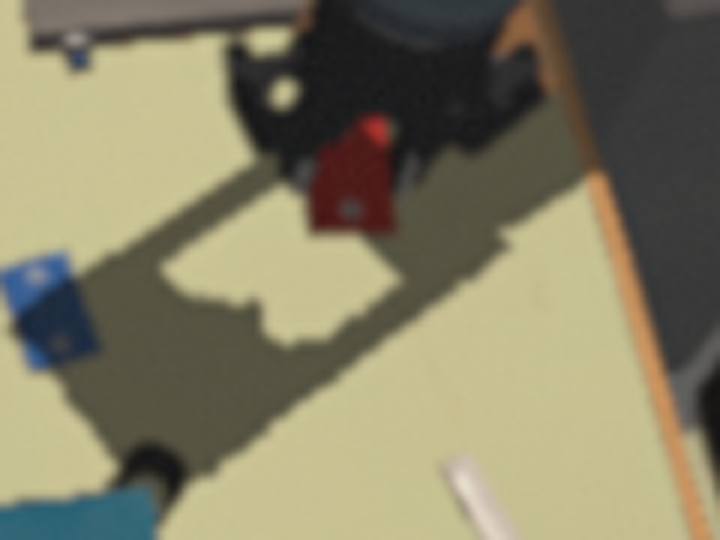

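```bash
python3 -m handwheel '[[[-4,0,0,-60,0,0,0.3],[0,0,0,-60,0,0,0.3],[0,0,0,-60,0,0,0.3],[0,0,0,-30,-10,0,0.3],[0,0,0,0,-61,4,0.3],[0,0,0,0,-61,4,0.3],[0,0,0,0,-61,4,0.3],[0,0,0,0,-61,4,0.3],[0,0,0,0,-61,4,0.3],[0,0,0,0,-61,4,0.3],[0,0,0,0,-61,4,0.3],[0,0,0,0,-61,4,0.3]]]'
python3 - <<'E'
from h import *
go(463.9,-321.2,60,-2.8)
E
```

```text
time: 5.75
tool_pos: [429.6, -157.4, 400.4]
tool_rot: [0.04, 1.573, -0.037]
ft_force: [1.5, -0.6, -0.1]
width: 37.7
t 5.75 pos [ 429.6 -157.4  400.4] w 37.7 F [ 1.5 -0.6 -0.1] q6 -0.55
turn [-0.  -0.2 -0.1] shift [ 340.4 -162.    42.2] axes y [0.049 0.999 0.   ] z [ 0.999 -0.049  0.   ]
```

```bash
python3 -m handwheel '[[[0,0,0,0,-54,14,0.3],[0,0,0,0,-54,14,0.3],[0,0,0,0,-50,14,0.3],[0,0,0,60,0,0,0.3],[0,0,0,60,0,0,0.3],[0,0,0,60,0,0,0.3],[0,0,0,60,0,0,0.3],[0,0,0,60,0,0,0.3],[0,0,0,40,0,0,0.3],[0,0,0,0,0,0,0.3]]]'
python3 - <<'E'
from h import *
go(463.9,-321.2,4,-2.8)
a=robot.read_camera('top');b=robot.read_camera('side')
p=robot.get_obs()['tool_pos']
for c,im in(('top',a),('side',b)):
    q=w2px(c,p).astype(int);print(q)
    try: print(plate(c,im,'red',p[2]+6,(q[0]-25,q[1]-25,q[0]+25,q[1]+25)))
    except Exception as e: print(e)
E
```

```text
time: 7.0
tool_pos: [461.3, -312.3, 57.5]
tool_rot: [0.045, 1.579, -0.032]
ft_force: [-0.3, -0.2, 0.7]
width: 37.6
t 7.0 pos [ 461.3 -312.3   57.5] w 37.6 F [-0.3 -0.2  0.7] q6 -0.75
turn [-0.  -0.5 -0.4] shift [53.5 -8.8  3. ] axes y [0.049 0.999 0.   ] z [ 0.999 -0.049  0.   ]
[365 224]
attempt to get argmax of an empty sequence
[275 120]
(array([ 460.2, -308.7]), array([58.7, 32.3]), 82.2)
```

```bash
python3 -m handwheel '[[[0,0,0,20,-8.8,3,0.3],[0,0,0,20,0,0,0.3],[0,0,0,10,0,0,0.3],[0,0,0,3,0,0,0.3],[0,0,0,1.5,0,0,0.3],[0,0,0,0,0,0,0.3]]]'
python3 - <<'E'
from h import *
go(463.9,-321.2,3,-2.8)
E
```

```text
time: 7.85
tool_pos: [467.4, -324.7, 8.5]
tool_rot: [0.038, 1.57, -0.039]
ft_force: [-0.2, 0.0, -0.5]
width: 38.2
t 7.85 pos [ 467.4 -324.7    8.5] w 38.2 F [-0.2  0.  -0.5] q6 -0.75
turn [0. 0. 0.] shift [ 5.5  3.3 -3.7] axes y [0.049 0.999 0.   ] z [ 0.999 -0.049  0.   ]
```

```bash
python3 -m handwheel '[[[0,0,0,3,3.3,-3.7,0.3],[0,0,0,2,0,0,0.3],[0,0,0,1,0,0,0.3],[0,0,0,0,0,0,0.3],[0,0,0,0,0,0,0.3]]]'
python3 - <<'E'
from h import *
go(463.9,-321.2,2,-2.8)
E
```

```text
time: 8.48
tool_pos: [463.5, -320.9, 2.0]
tool_rot: [0.038, 1.571, -0.038]
ft_force: [0.3, 1.0, 2.0]
width: 37.9
t 8.47 pos [ 463.5 -320.9    2. ] w 37.9 F [0.3 1.  2. ] q6 -0.75
turn [-0. -0. -0.] shift [ 0.  -0.3  0.4] axes y [0.049 0.999 0.   ] z [ 0.999 -0.049  0.   ]
```

```bash
python3 -m handwheel '[[[0,0,0,0,0,0,0.55],[0,0,0,0,0,0,0.65],[0,0,0,0,0,0,0.65],[0,0,0,-25,0,0,0.65],[0,0,0,-60,0,0,0.65],[0,0,0,-60,0,0,0.65],[-9.3,0,0,0,0,0,0.65],[-9.4,0,0,0,0,0,0.65],[0,0,0,0,0,0,0.65]]]'
python3 - <<'E'
from h import *
go(611,-121,30,15.9)
E
```

```text
time: 9.6
tool_pos: [463.5, -320.9, 147.1]
tool_rot: [-0.217, 1.56, 0.217]
ft_force: [0.1, -0.6, 1.3]
width: 55.4
t 9.6 pos [ 463.5 -320.9  147.1] w 55.4 F [ 0.1 -0.6  1.3] q6 -1.08
turn [-0.1  0.   0. ] shift [117.1 151.8 196.6] axes y [-0.274  0.962  0.   ] z [0.962 0.274 0.   ]
```

```bash
python3 -m handwheel '[[[0,0,0,0,30.4,39.3,0.65],[0,0,0,0,30.4,39.3,0.65],[0,0,0,0,30.4,39.3,0.65],[0,0,0,0,30.3,39.3,0.65],[0,0,0,0,30.3,39.4,0.65],[0,0,0,50,0,0,0.65],[0,0,0,50,0,0,0.65],[0,0,0,17,0,0,0.65],[0,0,0,0,0,0,0.65],[0,0,0,0,0,0,0.65]]]'
python3 - <<'E'
from h import *
go(611,-121,0,15.9)
a=robot.read_camera('top');b=robot.read_camera('side');cv2.imwrite('pics/a1.png',a[:,:,::-1]);cv2.imwrite('pics/b1.png',b[:,:,::-1])
for c,im in(('top',a),('side',b)):
    q=w2px(c,(464,-321,9)).astype(int)
    try: print(plate(c,im,'red',9,(q[0]-18,q[1]-18,q[0]+18,q[1]+18)))
    except Exception as e: print(e)
x=b[150:195,215:275];y=a[190:240,330:395]
cv2.imwrite('pics/p4.png',np.hstack([cv2.resize(x,(400,300),interpolation=2),cv2.resize(y,(390,300),interpolation=2)])[:,:,::-1])
E
```

```text
time: 10.85
tool_pos: [612.5, -121.9, 32.0]
tool_rot: [-0.218, 1.557, 0.215]
ft_force: [-0.1, -0.4, 0.5]
width: 55.4
t 10.85 pos [ 612.5 -121.9   32. ] w 55.4 F [-0.1 -0.4  0.5] q6 -0.65
turn [-0.1  0.2  0.1] shift [32.   1.3 -1.2] axes y [-0.274  0.962  0.   ] z [0.962 0.274 0.   ]
(array([ 461.5, -319.5]), array([64.2, 43.8]), 87.7)
(array([ 463.8, -320.2]), array([64.4, 39.8]), 89.2)
```

View pics/p4.png

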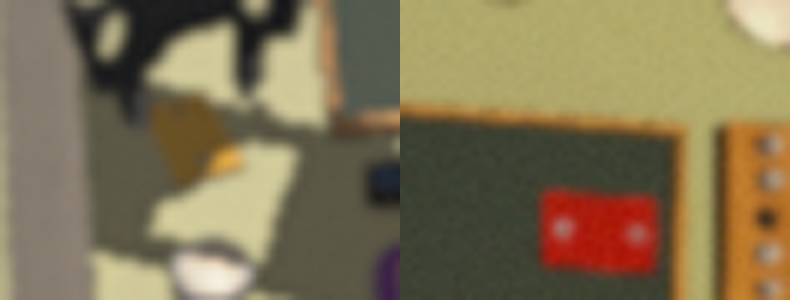

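Red lies flat near the punch end, straight in the tray (right panel, 600,232). The fingers straddle the yellow plate, so I grasp it.

```bash
python3 -m handwheel '[[[0,0,0,18,1.3,-1.2,0.65],[0,0,0,10,0,0,0.65],[0,0,0,4,0,0,0.65],[0,0,0,0,0,0,0.65],[0,0,0,0,0,0,0.3],[0,0,0,0,0,0,0.3],[0,0,0,0,0,0,0.3],[0,0,0,0,0,0,0.3],[0,0,0,0,0,0,0.3]]]'
python3 - <<'E'
from h import *
go(611,-121,0,15.9)
E
```

```text
time: 12.08
tool_pos: [610.3, -120.5, -1.0]
tool_rot: [-0.219, 1.558, 0.217]
ft_force: [0.4, 0.2, 5.0]
width: 38.0
t 12.07 pos [ 610.3 -120.5   -1. ] w 38.0 F [0.4 0.2 5. ] q6 -0.65
turn [0.  0.1 0.1] shift [-1.  -0.7  0.5] axes y [-0.274  0.962  0.   ] z [0.962 0.274 0.   ]
```

```bash
python3 -m handwheel '[[[0,0,0,-20,0,0,0.3],[0,0,0,-60,0,0,0.3],[9.3,0,0,-30,0,0,0.3],[9.4,0,0,0,0,0,0.3],[0,0,0,0,-45,-43,0.3],[0,0,0,0,-45,-43,0.3],[0,0,0,0,-45,-43,0.3],[0,0,0,0,-15,-10,0.3],[0,0,-8,0,0,0,0.3],[0,0,0,0,0,0,0.3],[0,0,0,0,0,0,0.3]]]'
python3 - <<'E'
from h import *
go(466,-278.3,40,-2.8,-8)
E
```

```text
time: 13.45
tool_pos: [464.1, -262.6, 108.1]
tool_rot: [-0.071, 1.571, -0.145]
ft_force: [0.5, 0.1, -0.7]
width: 37.8
t 13.45 pos [ 464.1 -262.6  108.1] w 37.8 F [ 0.5  0.1 -0.7] q6 -0.52
turn [ 0.1  0.  -0.1] shift [69.6 -6.   2.6] axes y [ 0.048  0.989 -0.139] z [ 0.999 -0.049  0.   ]
```

```bash
python3 -m handwheel '[[[0,0,0,35,-6,2.6,0.3],[0,0,0,34,0,0,0.3],[0,0,0,0,0,0,0.3],[0,0,0,0,0,0,0.3]]]'
python3 - <<'E'
from h import *
go(466,-278.3,7,-2.8,-8)
E
```

```text
time: 13.95
tool_pos: [465.9, -279.3, 41.2]
tool_rot: [-0.071, 1.57, -0.148]
ft_force: [0.2, -0.6, 0.1]
width: 37.7
t 13.95 pos [ 465.9 -279.3   41.2] w 37.7 F [ 0.2 -0.6  0.1] q6 -0.52
turn [-0.  0.  0.] shift [33.8  5.8  0.1] axes y [ 0.048  0.989 -0.139] z [ 0.999 -0.049  0.   ]
```

```bash
python3 -m handwheel '[[[0,0,0,16,5.8,0.1,0.3],[0,0,0,12,0,0,0.3],[0,0,0,4,0,0,0.3],[0,0,0,1.5,0,0,0.3],[0,0,0,0,0,0,0.3],[0,0,0,0,0,0,0.3]]]'
python3 - <<'E'
from h import *
go(466,-278.3,6.3,-2.8,-8)
E
```

```text
time: 14.7
tool_pos: [465.6, -278.0, 6.9]
tool_rot: [-0.072, 1.571, -0.148]
ft_force: [0.9, 0.4, -1.3]
width: 37.8
t 14.7 pos [ 465.6 -278.     6.9] w 37.8 F [ 0.9  0.4 -1.3] q6 -0.5
turn [-0.  0.  0.] shift [ 0.6 -0.2  0.5] axes y [ 0.048  0.989 -0.139] z [ 0.999 -0.049  0.   ]
```

```bash
python3 -m handwheel '[[[0,0,0,0.8,0,0,0.3],[0,0,0,0,0,0,0.3],[0,0,0,0,0,0,0.5],[0,0,0,0,0,0,0.6],[0,0,0,0,0,0,0.6],[0,0,0,-25,0,0,0.6],[0,0,0,-60,0,0,0.65],[0,0,8,-60,0,0,0.65],[0,0,0,-60,0,0,0.65],[0,0,0,-60,0,0,0.65],[0,0,0,-60,0,0,0.65],[0,0,0,-60,0,0,0.65]]]'
python3 - <<'E'
from h import *
go(440,280,380,11.2)
E
```

```text
time: 16.2
tool_pos: [465.9, -257.5, 391.4]
tool_rot: [0.038, 1.57, -0.039]
ft_force: [-0.2, -0.4, 0.1]
width: 55.3
t 16.2 pos [ 465.9 -257.5  391.4] w 55.3 F [-0.2 -0.4  0.1] q6 -0.67
turn [-14.   0.   0.] shift [ 11.4 532.3  79. ] axes y [-0.194  0.981  0.   ] z [0.981 0.194 0.   ]
```

```bash
python3 -m handwheel '[[[0,0,0,-6,60,-8,0.65],[0,0,0,-6,60,-8,0.65],[0,0,0,0,61,-6,0.65],[0,0,0,0,61,-4,0.65],[0,0,0,0,61,-4,0.65],[0,0,0,0,61,-4,0.65],[0,0,0,0,61,-4,0.65],[0,0,0,0,61,6,0.65],[0,0,0,0,58,20,0.65],[-7,0,0,0,0,40,0.65],[-7,0,0,0,0,40,0.65],[0,0,0,0,0,0,0.65]]]'
python3 - <<'E'
from h import *
go(543.3,313.7,60,11.2)
a=robot.read_camera('top');b=robot.read_camera('side')
for c,im in(('top',a),('side',b)):
  for col,P in(('red',(464,-330,9)),('yellow',(466,-278,14))):
    q=w2px(c,P).astype(int)
    try: print(c,col,plate(c,im,col,P[2],(q[0]-18,q[1]-18,q[0]+18,q[1]+18)))
    except Exception as e: print(e)
x=b[115:165,250:310];y=a[195:245,320:390]
cv2.imwrite('pics/p5.png',np.hstack([cv2.resize(x,(384,320),interpolation=2),cv2.resize(y,(416,297),interpolation=2)[:297]] if 0 else [cv2.resize(x,(380,317),interpolation=2),cv2.resize(y,(420,317),interpolation=2)])[:,:,::-1])
E
```

```text
time: 17.7
tool_pos: [562.7, 287.0, 398.6]
tool_rot: [-0.154, 1.569, 0.152]
ft_force: [0.2, 0.9, 0.5]
width: 55.6
t 17.7 pos [562.7 287.  398.6] w 55.6 F [0.2 0.9 0.5] q6 0.1
turn [-0.  -0.2  0. ] shift [338.6  29.9 -13.8] axes y [-0.194  0.981  0.   ] z [0.981 0.194 0.   ]
top red (array([ 461.1, -332. ]), array([42. , 39.5]), 1.6)
top yellow (array([ 463.5, -278.8]), array([60.8, 45.6]), 89.1)
attempt to get argmax of an empty sequence
attempt to get argmax of an empty sequence
```

View pics/p5.png

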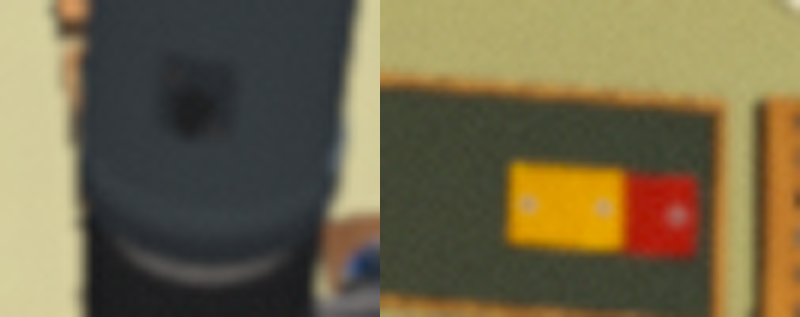

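Yellow is in line over red; the yellow/red boundary is at (626,205) in the right panel. I measure the lap by sub-pixel edges.

```bash
cat >> h.py <<'E'
def edges(im,z0=9):
    """colour profile in top view along tray centre line, s from tray centre toward punch, on plane z0"""
    c=np.array([466.8,-237.9]) ; d=np.array([-.049,-.9988]);n=np.array([.9988,-.049])
    S=np.arange(-60,125,.5);P=[]
    for s in S:
        uv=np.array([w2px('top',[*(c+s*d+k*n),z0]) for k in(-10,-5,5,10)],np.float32)
        P.append(cv2.remap(im.astype(np.float32),uv[:,:1].copy(),uv[:,1:].copy(),cv2.INTER_LINEAR)[:,0].mean(0))
    return S,np.array(P)
def cross(S,v,lv,lo,hi):
    i=[k for k in range(len(S)-1) if lo<=S[k]<=hi and (v[k]-lv)*(v[k+1]-lv)<0]
    return [round(float(S[k]+.5*(lv-v[k])/(v[k+1]-v[k])),1) for k in i]
E
python3 - <<'E'
from h import *
im=snap('top','a2');S,P=edges(im)
r,g=P[:,0],P[:,1]
print(P[::6].astype(int).tolist())
G=g[(S>25)&(S<60)].max();R=np.median(r[(S>80)&(S<105)])
bg=np.median(r[S<0])
print('yellow/red (g)',cross(S,g,(np.median(g[(S>25)&(S<60)])+np.median(g[(S>80)&(S<105)]))/2,60,100),'red end',cross(S,r,(R+bg)/2,100,124),'yellow far',cross(S,r,(bg+np.median(r[(S>25)&(S<60)]))/2,-10,30))
im=cv2.imread('pics/a1.png')[:,:,::-1].copy();S,P=edges(im);r=P[:,0]
print('red alone',cross(S,r,(R+bg)/2,40,124))
E
```

```text
[[66, 69, 52], [65, 69, 52], [65, 69, 51], [66, 69, 51], [65, 69, 51], [66, 69, 52], [66, 70, 52], [66, 70, 52], [64, 67, 50], [65, 69, 51], [64, 68, 50], [64, 67, 50], [65, 68, 51], [66, 69, 51], [65, 68, 50], [63, 67, 49], [64, 69, 51], [64, 68, 51], [64, 68, 51], [65, 69, 51], [65, 69, 51], [65, 68, 50], [71, 69, 48], [94, 77, 36], [147, 104, 14], [196, 138, 2], [215, 155, 14], [214, 156, 20], [215, 156, 15], [220, 157, 5], [221, 157, 0], [222, 157, 0], [222, 157, 0], [222, 157, 0], [222, 157, 0], [223, 158, 0], [224, 158, 0], [225, 158, 0], [225, 160, 0], [224, 160, 4], [221, 160, 15], [221, 160, 19], [223, 159, 8], [218, 144, 0], [200, 106, 0], [182, 62, 2], [173, 35, 5], [173, 28, 8], [173, 27, 9], [174, 27, 10], [174, 27, 10], [174, 29, 13], [175, 37, 22], [175, 44, 30], [173, 45, 33], [170, 42, 28], [161, 39, 23], [135, 46, 32], [95, 57, 41], [77, 63, 43], [112, 79, 39], [161, 113, 49]]
yellow/red (g) [72.9] red end [112.1, 120.5] yellow far [11.8]
red alone [50.7, 112.1, 120.6]
```

By this estimate the lap is about 20 mm, right at the upper limit. Time is ample, so I go back, check from the side camera and nudge yellow.

```bash
python3 -m handwheel '[[[7,0,0,0,0,-45,0.65],[7,0,0,0,0,-45,0.65],[0,0,0,0,-58,-20,0.65],[0,0,0,0,-61,-4,0.65],[0,0,0,0,-61,4,0.65],[0,0,0,0,-61,4,0.65],[0,0,0,0,-61,4,0.65],[0,0,0,0,-61,4,0.65],[0,0,0,0,-61,4,0.65],[0,0,0,30,-30,0,0.65],[0,0,0,0,0,0,0.65],[0,0,0,0,0,0,0.65]]]'
python3 - <<'E'
from h import *
go(465.6,-278,60,-2.8,-8)
b=snap('side','b2');a=snap('top','a3')
for c,im in(('side',b),('top',a)):
  for col,P in(('red',(464,-330,9)),('yellow',(466,-278,14))):
    q=w2px(c,P).astype(int)
    try: print(c,col,plate(c,im,col,P[2],(q[0]-18,q[1]-18,q[0]+18,q[1]+18)))
    except Exception as e: print(e)
x=b[115:165,250:310]
cv2.imwrite('pics/p6.png',cv2.resize(x,(600,500),interpolation=2)[:,:,::-1])
E
```

```text
time: 19.35
tool_pos: [445.1, -177.1, 372.4]
tool_rot: [0.038, 1.569, -0.039]
ft_force: [0.5, 0.1, 1.0]
width: 55.5
t 19.35 pos [ 445.1 -177.1  372.4] w 55.5 F [0.5 0.1 1. ] q6 -0.56
turn [-0.   0.1 -8. ] shift [323.3 -55.3  25.4] axes y [ 0.048  0.989 -0.139] z [ 0.999 -0.049  0.   ]
side red (array([ 464.1, -335.6]), array([23.6, 37.9]), 174.3)
side yellow (array([ 466.3, -279.1]), array([67.6, 40.3]), 84.3)
top red (array([ 460.6, -331. ]), array([33. , 46.3]), 172.9)
top yellow (array([ 462.8, -291.5]), array([35.2, 43. ]), 178.9)
```

View pics/p6.png

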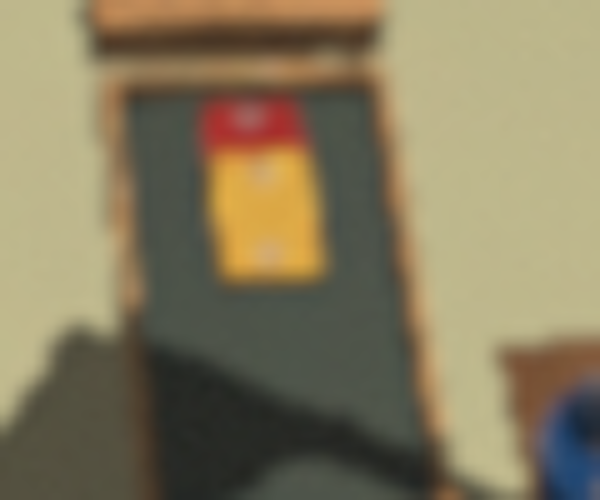

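Run:
```python
from h import *
d=np.array([-.049,-.9988])
for n,u,v,z in(('red end',249,101,9),('y near top',257,148,17.4),('y far bot',272,281,3),('inner end',250,87,15)):
    p=px2w('side',250+u/10-.45,115+v/10-.45,z)[:2];print(n,((p-[468,-237.3])@d).round(1))
```

```text
red end 112.3
y near top 76.0
y far bot 14.8
inner end 114.4
```

```bash
python3 -m handwheel '[[[0,0,-8,60,0,5,0.6],[0,0,0,60,-20,10,0.6],[0,0,0,60,-20,5,0.6],[0,0,0,60,-15,5,0.6],[0,0,0,50,0,0,0.6],[0,0,0,0,0,0,0.6],[0,0,0,0,0,0,0.6]]]'
python3 - <<'E'
from h import *
go(465.6,-278,6.3,-2.8,-8)
E
```

```text
time: 20.32
tool_pos: [467.6, -264.6, 95.7]
tool_rot: [-0.074, 1.568, -0.149]
ft_force: [-0.1, 0.5, -0.0]
width: 51.4
t 20.32 pos [ 467.6 -264.6   95.7] w 51.4 F [-0.1  0.5 -0. ] q6 -0.52
turn [0.  0.2 0.1] shift [90.4 -0.9 -1.4] axes y [ 0.048  0.989 -0.139] z [ 0.999 -0.049  0.   ]
```

```bash
python3 -m handwheel '[[[0,0,0,40,-0.9,-1.4,0.6],[0,0,0,30,0,0,0.6],[0,0,0,16,0,0,0.6],[0,0,0,4,0,0,0.6],[0,0,0,0,0,0,0.6],[0,0,0,0,0,0,0.6],[0,0,0,0,0,0,0.3],[0,0,0,0,0,0,0.3],[0,0,0,0,0,0,0.3],[0,0,0,0,0,0,0.3],[0,0,0,0,0,0,0.3]]]'
python3 - <<'E'
from h import *
go(465.6,-274.5,6.3,-2.8,-8)
E
```

```text
time: 21.7
tool_pos: [464.7, -278.2, 5.6]
tool_rot: [-0.072, 1.569, -0.149]
ft_force: [-0.6, 2.0, 6.2]
width: 37.6
t 21.7 pos [ 464.7 -278.2    5.6] w 37.6 F [-0.6  2.   6.2] q6 -0.5
turn [-0.   0.1  0.1] shift [-1.2  3.6  0.8] axes y [ 0.048  0.989 -0.139] z [ 0.999 -0.049  0.   ]
```

```bash
python3 -m handwheel '[[[0,0,0,-5,0,0.5,0.3],[0,0,0,0,3.6,0.5,0.3],[0,0,0,2,0,0,0.3],[0,0,0,2.5,0,0,0.3],[0,0,0,0,0,0,0.3],[0,0,0,0,0,0,0.3],[0,0,0,0,0,0,0.5],[0,0,0,0,0,0,0.6],[0,0,0,0,0,0,0.6]]]'; python3 -m handwheel '[[[0,0,0,-25,0,0,0.6],[0,0,0,-60,0,0,0.65],[0,0,8,-60,0,0,0.65],[0,0,0,-60,0,0,0.65],[0,0,0,-60,0,0,0.65],[0,0,0,-60,0,0,0.65],[0,0,0,-60,30,-8,0.65],[0,0,0,0,60,-8,0.65],[0,0,0,0,0,0,0.65]]]'
python3 - <<'E'
from h import *
go(445,280,400,-2.8)
b=snap('side','b3')
cv2.imwrite('pics/p7.png',cv2.resize(b[115:165,250:310],(600,500),interpolation=2)[:,:,::-1])
E
```

```text
time: 22.82
tool_pos: [465.0, -274.3, 4.1]
tool_rot: [-0.071, 1.571, -0.148]
ft_force: [0.7, 0.2, -0.9]
width: 51.2
time: 23.95
tool_pos: [454.8, -162.8, 384.8]
tool_rot: [0.035, 1.568, -0.036]
ft_force: [0.4, -1.2, -1.2]
width: 55.3
t 23.95 pos [ 454.8 -162.8  384.8] w 55.3 F [ 0.4 -1.2 -1.2] q6 -0.53
turn [0.2 0.1 0. ] shift [-15.2 441.8 -31.4] axes y [0.049 0.999 0.   ] z [ 0.999 -0.049  0.   ]
```

View pics/p7.png

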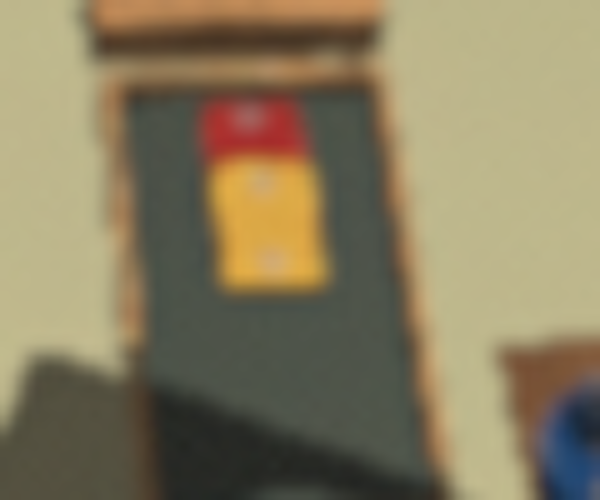

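Yellow moved about 4 mm: the boundary is now at v≈157 and the far edge at v≈291, so the lap is about 17 mm. On to blue.

```bash
python3 -m handwheel '[[[0,0,0,-6,60,-10,0.65],[0,0,0,-6,60,-10,0.65],[0,0,0,0,61,-6,0.65],[0,0,0,0,61,-4,0.65],[0,0,0,0,61,-4,0.65],[0,0,0,0,61,-4,0.65],[0,0,0,0,61,6,0.65],[-7,0,0,0,45,40,0.65],[-7,0,0,0,0,50,0.65],[0,0,0,60,0,0,0.65],[0,0,0,60,0,0,0.65],[0,0,0,0,0,0,0.65]]]'
python3 - <<'E'
from h import *
im=snap('top','a4');S,P=edges(im)
r,g=P[:,0],P[:,1];bg=65
print(cross(S,g,92,60,100),cross(S,r,120,100,124),cross(S,r,144,-10,30))
go(543.3,313.7,60,11.2)
E
```

```text
time: 25.5
tool_pos: [532.9, 304.7, 268.0]
tool_rot: [-0.156, 1.58, 0.15]
ft_force: [0.5, 0.8, 0.8]
width: 55.6
[69.4] [112.3, 120.4] [6.1]
t 25.55 pos [535.5 305.8 273.1] w 55.7 F [0.5 0.5 1. ] q6 0.14
turn [-0.1 -0.4  0.1] shift [213.1   6.2   9.2] axes y [-0.194  0.981  0.   ] z [0.981 0.194 0.   ]
```

Run:
```python
from h import *
import h
c=np.array([468,-237.3]);d=np.array([-.049,-.9988]);n=np.array([.9988,-.049])
S=np.arange(-20,125,.5)
def prof(cam,f,z,off):
    im=cv2.imread(f'pics/{f}.png')[:,:,::-1].astype(np.float32);P=[]
    for s in S:
        uv=np.array([w2px(cam,[*(c+s*d+(k+off)*n),z]) for k in(-12,-8,8,12)],np.float32)
        P.append(cv2.remap(im,uv[:,:1].copy(),uv[:,1:].copy(),cv2.INTER_LINEAR)[:,0].mean(0))
    return np.array(P)
def near(P): 
    g=P[:,1];i=(S>60)&(S<90);lv=(g[(S>30)&(S<60)].mean()+g[(S>88)&(S<100)].min())/2;return cross(S,g,lv,60,95)
def far(P):
    r=P[:,0];return cross(S,r,(r[(S>30)&(S<60)].mean()+np.median(r[(S<0)]))/2,-15,30)
def rend(P):
    r=P[:,0];return cross(S,r,(r[(S>88)&(S<100)].mean()+70)/2,104,124)
for cam,fs in(('top',('a2','a4')),('side',('b2','b3'))):
  for f in fs:
    print(cam,f,'near@17.4',near(prof(cam,f,17.4,0)),'far@3',far(prof(cam,f,3,0)),'far@9',far(prof(cam,f,9,0)),'redend@9',rend(prof(cam,f,9,0)))
```

```text
Traceback (most recent call last):
  File "h.py", line 16, in w2px
    p=robot.camera_params(cam)
ValueError: time passes only in moves, steps and waits
```

```bash
python3 - <<'E'
s=open('h.py').read()
s=s.replace("robot.camera_params(cam)","cp(cam)").replace("def snap(","import functools\n@functools.lru_cache\ndef cp(c): return robot.camera_params(c)\ndef snap(",1)
open('h.py','w').write(s)
E
cat > e.py <<'E'
from h import *
c=np.array([468,-237.3]);d=np.array([-.049,-.9988]);n=np.array([.9988,-.049])
S=np.arange(-60,125,.5)
def prof(cam,f,z,off=0):
    im=cv2.imread(f'pics/{f}.png')[:,:,::-1].astype(np.float32);P=[]
    for s in S:
        uv=np.array([w2px(cam,[*(c+s*d+(k+off)*n),z]) for k in(-12,-8,8,12)],np.float32)
        P.append(cv2.remap(im,uv[:,:1].copy(),uv[:,1:].copy(),cv2.INTER_LINEAR)[:,0].mean(0))
    return np.array(P)
def near(P): 
    g=P[:,1];lv=(g[(S>30)&(S<60)].mean()+g[(S>88)&(S<100)].min())/2;return cross(S,g,lv,60,95)
def far(P):
    r=P[:,0];return cross(S,r,(r[(S>30)&(S<60)].mean()+np.median(r[(S<0)]))/2,-15,30)
def rend(P):
    r=P[:,0];return cross(S,r,(r[(S>88)&(S<100)].mean()+70)/2,104,124)
E
python3 - <<'E'
from e import *
for cam,fs in(('top',('a2','a4')),('side',('b2','b3'))):
  for f in fs:
    print(cam,f,'near@17.4',near(prof(cam,f,17.4)),'far@3',far(prof(cam,f,3)),'far@9',far(prof(cam,f,9)),'redend@9',rend(prof(cam,f,9)))
E
```

```text
top a2 near@17.4 [71.6] far@3 [13.6] far@9 [12.5] redend@9 [112.4, 121.3]
top a4 near@17.4 [67.8] far@3 [8.0] far@9 [6.9] redend@9 [112.6, 121.2]
side b2 near@17.4 [74.7] far@3 [16.6] far@9 [11.0] redend@9 [113.6, 122.5]
side b3 near@17.4 [69.2] far@3 [11.2] far@9 [5.6] redend@9 [113.7, 122.4]
```

Combined estimates put the yellow lap at about 16 mm, which is in range. I pick blue.

```bash
python3 -m handwheel '[[[0,0,0,60,6.2,8,0.65],[0,0,0,60,0,0,0.65],[0,0,0,60,0,0,0.65],[0,0,0,0,0,0,0.65],[0,0,0,0,0,0,0.65]]]'
python3 - <<'E'
from h import *
go(543.3,313.7,0,11.2)
crop('side','p8',250,245,325,305,8)
E
```

```text
time: 26.18
tool_pos: [545.9, 315.6, 99.9]
tool_rot: [-0.152, 1.559, 0.154]
ft_force: [-0.2, -0.2, 0.2]
width: 55.5
t 26.18 pos [545.9 315.6  99.9] w 55.5 F [-0.2 -0.2  0.2] q6 0.15
turn [-0.   0.4 -0.1] shift [99.9 -1.3 -3. ] axes y [-0.194  0.981  0.   ] z [0.981 0.194 0.   ]
```

View pics/p8.png

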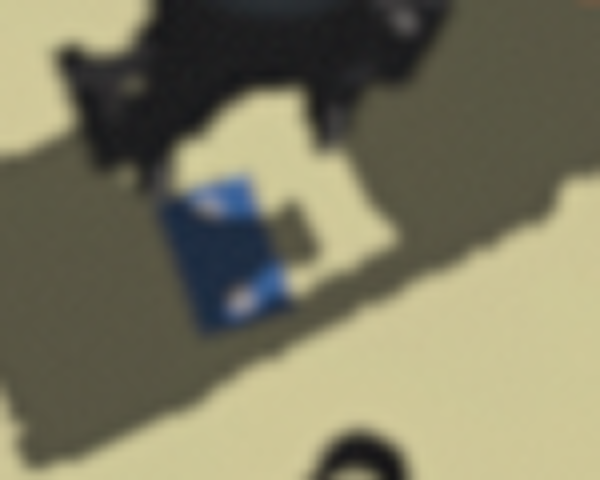

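```bash
python3 - <<'E'
from h import *
print(px2w('side',277.7,276.05,6),px2w('side',250+210/8-.45,245+205/8-.45,6),px2w('side',250+240/8-.45,245+300/8-.45,6))
E
python3 -m handwheel '[[[0,0,0,40,-1.3,-2,0.65],[0,0,0,35,0,0,0.65],[0,0,0,14,0,0,0.65],[0,0,0,6,0,0,0.65],[0,0,0,0,0,0,0.65],[0,0,0,0,0,0,0.65]]]'
python3 - <<'E'
from h import *
go(543.3,313.7,0,11.2)
E
```

```text
[544.16338221 313.54387218   6.        ] [547.33740421 293.21025979   6.        ] [541.25850729 333.92339651   6.        ]
time: 26.98
tool_pos: [541.9, 313.3, 2.0]
tool_rot: [-0.153, 1.563, 0.154]
ft_force: [0.2, -0.6, 0.3]
width: 55.6
t 26.98 pos [541.9 313.3   2. ] w 55.6 F [ 0.2 -0.6  0.3] q6 0.15
turn [ 0.   0.1 -0. ] shift [2.  0.1 1.5] axes y [-0.194  0.981  0.   ] z [0.981 0.194 0.   ]
```

```bash
python3 -m handwheel '[[[0,0,0,2.5,0,1.5,0.65],[0,0,0,0,0,0,0.65],[0,0,0,0,0,0,0.3],[0,0,0,0,0,0,0.3],[0,0,0,0,0,0,0.3],[0,0,0,0,0,0,0.3],[0,0,0,0,0,0,0.3]]]'; python3 -m handwheel '[[[0,0,0,-20,0,0,0.3],[7,0,0,-55,0,0,0.3],[7,0,0,-60,0,0,0.3],[0,0,0,-60,0,-20,0.3],[0,0,0,-60,0,-30,0.3],[0,0,0,-60,0,-35,0.3],[0,0,0,-60,-10,-15,0.3],[0,0,0,-30,-20,0,0.3],[0,0,0,0,0,0,0.3]]]'
python3 - <<'E'
from h import *
go(440,-100,400,-2.8)
E
```

```text
time: 27.85
tool_pos: [543.0, 313.4, -1.0]
tool_rot: [-0.153, 1.564, 0.154]
ft_force: [-0.8, -0.7, 6.2]
width: 37.7
time: 28.98
tool_pos: [447.3, 287.5, 395.2]
tool_rot: [0.041, 1.564, -0.037]
ft_force: [-1.4, 0.5, -0.9]
width: 37.7
t 28.98 pos [447.3 287.5 395.2] w 37.7 F [-1.4  0.5 -0.9] q6 0.41
turn [-0.1  0.3 -0.1] shift [  -4.8 -387.4   11.6] axes y [0.049 0.999 0.   ] z [ 0.999 -0.049  0.   ]
```

```bash
python3 -m handwheel '[[[0,0,0,0,-61,3,0.3],[0,0,0,0,-61,3,0.3],[0,0,0,0,-61,3,0.3],[0,0,0,0,-61,3,0.3],[0,0,0,0,-61,3,0.3],[0,0,0,0,-61,6,0.3],[0,0,0,0,-61,10,0.3],[0,0,0,0,-61,12,0.3],[0,0,-8,60,0,5,0.3],[0,0,0,60,0,0,0.3],[0,0,0,60,0,0,0.3],[0,0,0,0,0,0,0.3]]]'
python3 - <<'E'
from h import *
go(468,-234,60,-2.8,-8)
E
```

```text
time: 30.48
tool_pos: [466.2, -216.2, 206.9]
tool_rot: [-0.065, 1.583, -0.142]
ft_force: [-0.4, 0.2, -0.4]
width: 37.4
t 30.48 pos [ 466.2 -216.2  206.9] w 37.4 F [-0.4  0.2 -0.4] q6 -0.48
turn [ 0.  -0.7 -0.4] shift [147.9   2.9   2.6] axes y [ 0.048  0.989 -0.139] z [ 0.999 -0.049  0.   ]
```

```bash
python3 -m handwheel '[[[0,0,0,50,3,1.5,0.3],[0,0,0,50,0,0,0.3],[0,0,0,40,0,0,0.3],[0,0,0,0,0,0,0.3],[0,0,0,0,0,0,0.3],[0,0,0,0,0,0,0.3]]]'
python3 - <<'E'
from h import *
go(468,-234,6.3,-2.8,-8)
E
```

```text
time: 31.22
tool_pos: [472.4, -236.0, 76.7]
tool_rot: [-0.073, 1.567, -0.15]
ft_force: [0.4, 0.4, -1.3]
width: 37.6
t 31.23 pos [ 472.4 -236.    76.7] w 37.6 F [ 0.4  0.4 -1.3] q6 -0.45
turn [-0.   0.2  0.1] shift [69.5 11.5 -4.5] axes y [ 0.048  0.989 -0.139] z [ 0.999 -0.049  0.   ]
```

```bash
python3 -m handwheel '[[[0,0,0,30,11.5,-4.5,0.3],[0,0,0,22,0,0,0.3],[0,0,0,12,0,0,0.3],[0,0,0,3,0,0,0.3],[0,0,0,0,0,0,0.3],[0,0,0,0,0,0,0.3]]]'
python3 - <<'E'
from h import *
go(468,-234,6.0,-2.8,-8)
E
```

```text
time: 31.98
tool_pos: [466.9, -233.3, 7.0]
tool_rot: [-0.072, 1.57, -0.149]
ft_force: [0.3, -0.6, -0.8]
width: 37.8
t 31.98 pos [ 466.9 -233.3    7. ] w 37.8 F [ 0.3 -0.6 -0.8] q6 -0.41
turn [-0.   0.1  0. ] shift [ 1.1 -0.5  1.1] axes y [ 0.048  0.989 -0.139] z [ 0.999 -0.049  0.   ]
```

```bash
python3 -m handwheel '[[[0,0,0,1.2,-0.5,1,0.3],[0,0,0,0,0,0,0.3],[0,0,0,0,0,0,0.3],[0,0,0,0,0,0,0.5],[0,0,0,0,0,0,0.6],[0,0,0,0,0,0,0.6],[0,0,0,-25,0,0,0.6],[0,0,8,-60,0,0,0.65],[0,0,0,-60,0,0,0.65],[0,0,0,-60,0,0,0.65],[0,0,0,-60,50,0,0.65],[0,0,0,0,60,0,0.65]]]'; python3 -m handwheel '[[[0,0,0,-60,0,0,0.65],[0,0,0,-60,0,0,0.65],[0,0,0,0,50,0,0.65],[0,0,0,0,0,0,0.65]]]';python3 - <<'E'
from h import *
go(609.5,-273,100,-2.8)
b=snap('side','b5');a=snap('top','a5')
x=b[115:175,245:310];y=a[195:250,290:390]
cv2.imwrite('pics/p9.png',np.hstack([cv2.resize(x,(390,360),interpolation=2),cv2.resize(y,(400,220),interpolation=2)] if 0 else [cv2.resize(x,(390,360),interpolation=2),cv2.copyMakeBorder(cv2.resize(y,(400,220),interpolation=2),0,140,0,0,0)])[:,:,::-1])
E
```

```text
time: 33.48
tool_pos: [475.1, -123.2, 261.7]
tool_rot: [0.038, 1.562, -0.044]
ft_force: [-0.2, 1.5, -0.7]
width: 55.4
time: 33.98
tool_pos: [475.2, -69.6, 378.1]
tool_rot: [0.036, 1.569, -0.035]
ft_force: [-0.1, 0.6, -0.6]
width: 55.6
t 33.98 pos [475.2 -69.6 378.1] w 55.6 F [-0.1  0.6 -0.6] q6 -0.33
turn [ 0.2  0.1 -0. ] shift [ 278.1 -196.6  144.1] axes y [0.049 0.999 0.   ] z [ 0.999 -0.049  0.   ]
```

View pics/p9.png

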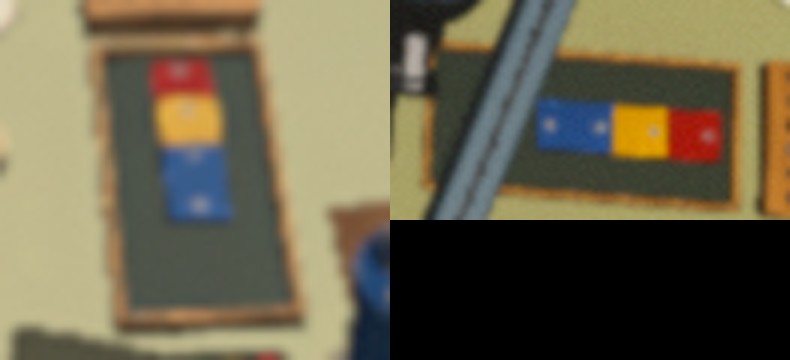

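The shingled row is straight: red, then yellow, then blue. In the top panel the boundaries are at 669, 612 and 538. I measure the laps numerically.

Run:
```python
from e import *
for cam,f in(('top','a5'),('side','b5')):
    P=prof(cam,f,9);r=P[:,0]
    re=cross(S,r,(r[(S>88)&(S<100)].mean()+70)/2,104,124)[0]
    P=prof(cam,f,17.4);g=P[:,1];r=P[:,0]
    yn=cross(S,g,(g[(S>35)&(S<60)].max()+g[(S>80)&(S<100)].min())/2,55,85)
    bn=cross(S,r,(r[(S>35)&(S<60)].mean()+np.median(r[(S>-15)&(S<5)]))/2,10,45)
    P=prof(cam,f,3);b=P[:,2]
    bf=cross(S,b,(np.median(b[(S>-15)&(S<5)])+np.median(b[(S<-48)&(S>-58)]))/2,-45,-15)
    print(cam,'redend',re,'ynear',yn,'bnear',bn,'bfar',bf)
    print(np.c_[S,P][::8].astype(int).tolist()[:16] if 0 else '')
```

```text
top redend 112.2 ynear [67.8] bnear [23.4] bfar [-29.3]

side redend 113.8 ynear [69.4] bnear [22.2] bfar [-30.6]
```

Run:
```python
from e import *
for cam,u,v,z in(('top',326.6,226,3),('top',345,227,17.4),('side',277.9,151.3,3),('side',277.1,139.1,17.4)):
    p=px2w(cam,u,v,z)[:2];print(cam,z,((p-c)@d).round(1))
for cam,f in(('top','a5'),('side','b5')):
    P=prof(cam,f,9);print(cam,[[int(s),*map(int,q)] for s,q in zip(S,P) if s%2==0 and -50<s<34])
```

```text
top 3 -33.1
top 17.4 23.4
side 3 -32.0
side 17.4 20.7
top [[-48, 94, 108, 112], [-46, 87, 100, 102], [-44, 79, 91, 90], [-42, 72, 83, 79], [-40, 66, 75, 71], [-38, 59, 70, 75], [-36, 51, 67, 85], [-34, 45, 70, 103], [-32, 43, 73, 118], [-30, 43, 76, 126], [-28, 46, 79, 129], [-26, 49, 82, 131], [-24, 50, 82, 131], [-22, 48, 81, 131], [-20, 44, 79, 131], [-18, 40, 76, 129], [-16, 36, 74, 127], [-14, 35, 73, 126], [-12, 36, 73, 126], [-10, 37, 74, 127], [-8, 36, 73, 127], [-6, 36, 73, 127], [-4, 36, 74, 128], [-2, 37, 75, 128], [0, 38, 75, 129], [2, 37, 74, 129], [4, 37, 74, 129], [6, 37, 74, 129], [8, 39, 75, 130], [10, 42, 77, 130], [12, 45, 78, 130], [14, 47, 80, 131], [16, 49, 81, 133], [18, 49, 82, 132], [20, 55, 83, 129], [22, 69, 86, 122], [24, 108, 100, 105], [26, 146, 117, 78], [28, 183, 134, 43], [30, 200, 142, 15], [32, 210, 147, 0]]
side [[-48, 77, 83, 72], [-46, 76, 82, 72], [-44, 72, 79, 74], [-42, 68, 77, 76], [-40, 64, 76, 83], [-38, 60, 77, 95], [-36, 56, 78, 107], [-34, 57, 83, 118], [-32, 59, 89, 130], [-30, 62, 94, 139], [-28, 65, 97, 141], [-26, 68, 100, 144], [-24, 69, 100, 144], [-22, 68, 99, 143], [-20, 68, 99, 142], [-18, 65, 97, 141], [-16, 62, 95, 141], [-14, 60, 94, 140], [-12, 58, 93, 140], [-10, 56, 92, 139], [-8, 55, 91, 139], [-6, 55, 91, 139], [-4, 55, 92, 140], [-2, 55, 92, 140], [0, 55, 92, 140], [2, 56, 92, 140], [4, 56, 92, 140], [6, 56, 92, 140], [8, 57, 92, 140], [10, 57, 93, 140], [12, 57, 93, 140], [14, 59, 93, 140], [16, 60, 94, 140], [18, 63, 95, 140], [20, 69, 97, 140], [22, 76, 99, 138], [24, 85, 102, 137], [26, 101, 108, 131], [28, 118, 114, 125], [30, 137, 122, 118], [32, 155, 131, 107]]
```

Yellow's lap comes out at 16.4 mm from both cameras. Blue's is about 15.5 mm, near the lower limit, so I nudge blue 2 mm toward yellow.

```bash
python3 -m handwheel '[[[0,0,-8,60,-60,0,0.6],[0,0,0,60,-55,0,0.6],[0,0,0,60,-10,-3,0.6],[0,0,0,60,0,0,0.6],[0,0,0,40,0,0,0.6],[0,0,0,0,0,0,0.6],[0,0,0,0,0,0,0.6]]]'
python3 - <<'E'
from h import *
go(467.5,-233.8,5.8,-2.8,-8)
E
```

```text
time: 34.95
tool_pos: [466.8, -197.1, 137.4]
tool_rot: [-0.071, 1.57, -0.149]
ft_force: [0.1, 0.3, 1.1]
width: 50.8
t 34.95 pos [ 466.8 -197.1  137.4] w 50.8 F [0.1 0.3 1.1] q6 -0.41
turn [-0.   0.1  0. ] shift [135.4 -17.9   2.5] axes y [ 0.048  0.989 -0.139] z [ 0.999 -0.049  0.   ]
```

```bash
python3 -m handwheel '[[[0,0,0,50,-18,2.5,0.6],[0,0,0,40,0,0,0.6],[0,0,0,30,0,0,0.6],[0,0,0,12,0,0,0.6],[0,0,0,3,0,0,0.6],[0,0,0,0,0,0,0.6],[0,0,0,0,0,0,0.6]]]'
python3 - <<'E'
from h import *
go(467.5,-233.8,5.8,-2.8,-8)
E
```

```text
time: 35.83
tool_pos: [467.7, -233.3, 6.4]
tool_rot: [-0.073, 1.569, -0.149]
ft_force: [0.5, 0.4, 0.0]
width: 51.2
t 35.83 pos [ 467.7 -233.3    6.4] w 51.2 F [0.5 0.4 0. ] q6 -0.41
turn [0.  0.1 0.1] shift [ 0.6 -0.5 -0.2] axes y [ 0.048  0.989 -0.139] z [ 0.999 -0.049  0.   ]
```

Close, lift, shift −2 mm, lower and release.

```bash
python3 -m handwheel '[[[0,0,0,0.6,0,0,0.3],[0,0,0,0,0,0,0.3],[0,0,0,0,0,0,0.3],[0,0,0,0,0,0,0.3],[0,0,0,0,0,0,0.3],[0,0,0,-4,0,0,0.3],[0,0,0,0,-2,0,0.3],[0,0,0,2,0,0,0.3],[0,0,0,2,0,0,0.3],[0,0,0,0,0,0,0.3],[0,0,0,0,0,0,0.3]]]'; python3 -m handwheel '[[[0,0,0,0,0,0,0.5],[0,0,0,0,0,0,0.6],[0,0,0,0,0,0,0.6],[0,0,0,-25,0,0,0.6],[0,0,8,-55,0,0,0.65],[0,0,0,-55,-10,0,0.65],[0,0,0,0,-25,55,0.65],[0,0,0,0,-20,55,0.65],[0,0,0,0,-15,40,0.65],[0,0,0,0,0,0,0.65],[0,0,0,0,0,0,0.65]]]'
python3 - <<'E'
from h import *
go(609.5,-273,30,-2.8)
a=snap('top','a6')
from e import *
P=prof('top','a6',17.4);r=P[:,0];print(cross(S,r,125,10,45),cross(S,P[:,1],92,55,90))
P=prof('top','a6',3);print(cross(S,P[:,2],90,-45,-15))
E
```

```text
time: 37.2
tool_pos: [466.8, -235.0, 6.0]
tool_rot: [-0.072, 1.571, -0.148]
ft_force: [-3.9, 3.0, 16.0]
width: 37.8
time: 38.58
tool_pos: [612.8, -300.6, 137.9]
tool_rot: [0.039, 1.573, -0.037]
ft_force: [-0.1, -0.1, -0.5]
width: 55.7
t 38.58 pos [ 612.8 -300.6  137.9] w 55.7 F [-0.1 -0.1 -0.5] q6 -0.57
turn [ 0.  -0.1 -0.1] shift [107.9  27.4  -4.6] axes y [0.049 0.999 0.   ] z [ 0.999 -0.049  0.   ]
[] []
[]
```

```bash
python3 -m handwheel '[[[0,0,0,20,27.4,-4.6,0.68],[0,0,0,40,0,0,0.68],[0,0,0,20,0,0,0.68],[0,0,0,0,0,0,0.68],[0,0,0,0,0,0,0.68]]]'
python3 - <<'E'
from h import *
go(609.5,-273,4,-2.8)
crop('side','p10',215,120,275,165,10)
E
```

```text
time: 39.25
tool_pos: [610.6, -273.8, 60.4]
tool_rot: [0.038, 1.569, -0.039]
ft_force: [0.6, 0.8, 0.4]
width: 58.0
t 39.25 pos [ 610.6 -273.8   60.4] w 58.0 F [0.6 0.8 0.4] q6 -0.54
turn [-0.   0.1  0.1] shift [56.4  0.8 -1.2] axes y [0.049 0.999 0.   ] z [ 0.999 -0.049  0.   ]
```

View pics/p10.png

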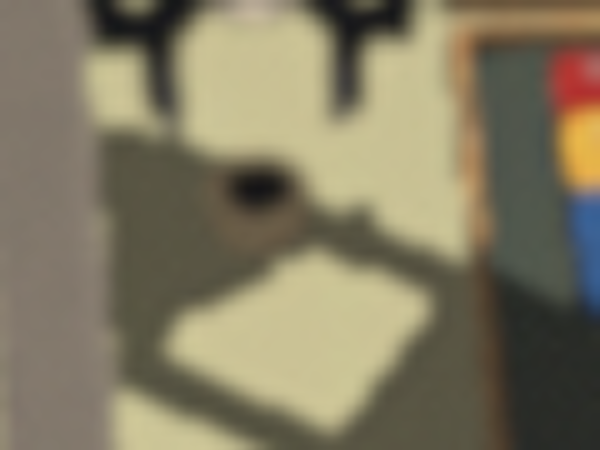

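The fingers (165 and 345) are centred on the black-lidded pot at (258,190). I grasp it.

```bash
python3 -m handwheel '[[[0,0,0,30,0.8,-1,0.68],[0,0,0,20,0,0,0.68],[0,0,0,6,0,0,0.68],[0,0,0,0,0,0,0.68],[0,0,0,0,0,0,0.68],[0,0,0,0,0,0,0.3],[0,0,0,0,0,0,0.3],[0,0,0,0,0,0,0.3],[0,0,0,0,0,0,0.3],[0,0,0,0,0,0,0.3]]]' 40; python3 -m handwheel '[[[0,0,0,-20,0,0,0.3],[0,0,0,-50,0,0,0.3],[0,0,0,-50,0,0,0.3],[0,0,0,0,35,-30,0.3],[0,0,0,0,45,-36,0.3],[0,0,0,0,45,-36,0.3],[0,0,0,0,10,-28,0.3],[0,0,0,0,0,0,0.3],[0,0,0,0,0,0,0.3]]]'
python3 - <<'E'
from h import *
go(472.5,-145.4,40,-2.8)
E
```

```text
time: 40.55
tool_pos: [610.2, -273.2, 4.2]
tool_rot: [0.037, 1.569, -0.039]
ft_force: [-0.6, 0.7, 5.3]
width: 40.1
time: 41.68
tool_pos: [487.3, -132.1, 124.1]
tool_rot: [0.038, 1.568, -0.039]
ft_force: [-0.3, 0.7, 0.0]
width: 39.7
t 41.67 pos [ 487.3 -132.1  124.1] w 39.7 F [-0.3  0.7  0. ] q6 -0.44
turn [-0.   0.1  0.1] shift [ 84.1 -14.  -14.1] axes y [0.049 0.999 0.   ] z [ 0.999 -0.049  0.   ]
```

```bash
python3 -m handwheel '[[[0,0,0,50,-14,-14,0.3],[0,0,0,45,0,0,0.3],[0,0,0,10,0,0,0.3],[0,0,0,0,0,0,0.3],[0,0,0,0,0,0,0.3]]]'
python3 - <<'E'
from h import *
go(472.5,-145.4,7,-2.8)
E
```

```text
time: 42.3
tool_pos: [473.2, -145.6, 19.5]
tool_rot: [0.037, 1.568, -0.039]
ft_force: [-0.1, 0.7, -0.2]
width: 39.9
t 42.3 pos [ 473.2 -145.6   19.5] w 39.9 F [-0.1  0.7 -0.2] q6 -0.48
turn [0.  0.2 0.1] shift [12.5  0.2 -0.7] axes y [0.049 0.999 0.   ] z [ 0.999 -0.049  0.   ]
```

```bash
python3 -m handwheel '[[[0,0,0,8,0.2,-0.7,0.3],[0,0,0,3,0,0,0.3],[0,0,0,1,0,0,0.3],[0,0,0,0,0,0,0.3],[0,0,0,0,0,0,0.3],[0,0,0,0,0,0,0.3]]]'
python3 - <<'E'
from h import *
go(472.5,-145.4,7,-2.8)
E
```

```text
time: 43.05
tool_pos: [471.0, -144.5, 7.1]
tool_rot: [0.038, 1.57, -0.039]
ft_force: [-3.5, 1.3, 10.8]
width: 39.8
t 43.05 pos [ 471.  -144.5    7.1] w 39.8 F [-3.5  1.3 10.8] q6 -0.48
turn [0. 0. 0.] shift [ 0.1 -0.8  1.5] axes y [0.049 0.999 0.   ] z [ 0.999 -0.049  0.   ]
```

```bash
python3 -m handwheel '[[[0,0,0,0,0,0,0.5],[0,0,0,0,0,0,0.65],[0,0,0,0,0,0,0.65],[0,0,0,-25,0,0,0.68],[0,0,0,-50,0,0,0.68],[0,0,0,-40,20,20,0.68],[0,0,0,0,40,45,0.68],[0,0,0,0,40,45,0.68],[0,0,0,0,17,34,0.68],[0,0,0,0,0,0,0.68],[0,0,0,0,0,0,0.68]]]'
python3 - <<'E'
from h import *
go(610,-20.5,50,-2.8)
b=snap('side','b7');a=snap('top','a7')
for c,im in(('top',a),('side',b)):
    q=w2px(c,(471,-144.5,23)).astype(int)
    g=im[q[1]-14:q[1]+15,q[0]-14:q[0]+15].astype(int)
    m=((g.max(2)<45)).astype(np.uint8) # black lid
    n,l,s,ce=cv2.connectedComponentsWithStats(m)
    for k in range(1,n):
        if s[k,4]>8: print(c,s[k,4],px2w(c,ce[k][0]+q[0]-14,ce[k][1]+q[1]-14,23).round(1))
from e import *
for cam,f in(('top','a7'),('side','b7')):
    P=prof(cam,f,17.4);print(cam,cross(S,P[:,0],125,10,45),cross(S,P[:,1],92,55,90))
    P=prof(cam,f,3);print(cross(S,P[:,2],95,-45,-15))
E
```

```text
time: 44.42
tool_pos: [619.4, -34.8, 120.2]
tool_rot: [0.038, 1.572, -0.038]
ft_force: [-1.4, -0.2, -1.0]
width: 58.2
t 44.42 pos [619.4 -34.8 120.2] w 58.2 F [-1.4 -0.2 -1. ] q6 -0.19
turn [ 0.  -0.1 -0. ] shift [ 70.2  13.8 -10.1] axes y [0.049 0.999 0.   ] z [ 0.999 -0.049  0.   ]
top [25.2] [67.8]
[-30.7]
side [22.0] [72.4]
[-31.5]
```

```bash
cat > pot.py <<'E'
from h import *
def pot(cam,f,X,thr=100,rad=10):
    im=cv2.imread(f'pics/{f}.png').astype(int);q=w2px(cam,X).round().astype(int)
    g=im[q[1]-rad:q[1]+rad+1,q[0]-rad:q[0]+rad+1]
    m=(g.max(2)>thr).astype(np.uint8)
    ct=max(cv2.findContours(m,0,2)[0],key=cv2.contourArea)
    (c,r)=cv2.minEnclosingCircle(ct);M=cv2.moments(cv2.convexHull(ct))
    u,v=M['m10']/M['m00']+q[0]-rad,M['m01']/M['m00']+q[1]-rad
    x,y,w,h=cv2.boundingRect(ct)
    print(cam,f,'hull',px2w(cam,u,v,X[2]).round(1)[:2],'px',round(u,1),round(v,1),'box',x,y,w,h)
E
python3 - <<'E'
from pot import *
pot('top','a7',(471,-144.5,20));pot('side','b7',(471,-144.5,13));pot('top','t0',(610,-20.5,10),190);pot('side','s0',(610,-20.5,10),190)
E
python3 -m handwheel '[[[0,0,0,25,13.8,-10,0.68],[0,0,0,20,0,0,0.68],[0,0,0,0,0,0,0.68],[0,0,0,0,0,0,0.68]]]'
python3 - <<'E'
from h import *
go(610,-20.5,4,-2.8)
E
```

```text
top a7 hull [ 469.2 -146.3] px 309.3 223.9 box 3 4 15 15
side b7 hull [ 471.7 -132.2] px 280.0 163.8 box 0 3 21 18
top t0 hull [611.4 -20.2] px 270.7 180.6 box 5 5 10 10
side s0 hull [608.5 -20.5] px 247.0 191.0 box 0 0 21 21
time: 45.02
tool_pos: [611.4, -21.2, 76.9]
tool_rot: [0.039, 1.569, -0.039]
ft_force: [0.1, -0.0, 0.1]
width: 58.0
t 45.02 pos [611.4 -21.2  76.9] w 58.0 F [ 0.1 -0.   0.1] q6 -0.17
turn [-0.1  0.1  0. ] shift [72.9  0.6 -1.4] axes y [0.049 0.999 0.   ] z [ 0.999 -0.049  0.   ]
```

```bash
python3 -m handwheel '[[[0,0,0,35,0.6,-1.4,0.68],[0,0,0,28,0,0,0.68],[0,0,0,8,0,0,0.68],[0,0,0,0,0,0,0.68],[0,0,0,0,0,0,0.68]]]'
python3 - <<'E'
from pot import *
go(610,-20.5,4,-2.8)
snap('top','a8');snap('side','b8')
pot('top','a8',(610,-20.5,10),190)
E
```

```text
time: 45.65
tool_pos: [610.9, -20.1, 6.5]
tool_rot: [0.038, 1.568, -0.039]
ft_force: [1.4, 0.5, -0.7]
width: 58.0
t 45.65 pos [610.9 -20.1   6.5] w 58.0 F [ 1.4  0.5 -0.7] q6 -0.17
turn [-0.   0.2  0. ] shift [ 2.5 -0.4 -0.9] axes y [0.049 0.999 0.   ] z [ 0.999 -0.049  0.   ]Traceback (most recent call last):
  File "<stdin>", line 4, in <module>
  File "pot.py", line 6, in pot
    ct=max(cv2.findContours(m,0,2)[0],key=cv2.contourArea)
ValueError: max() iterable argument is empty
```

```bash
python3 -m handwheel '[[[0,0,0,2,-0.4,-0.9,0.68],[0,0,0,0,0,0,0.68],[0,0,0,0,0,0,0.3],[0,0,0,0,0,0,0.3],[0,0,0,0,0,0,0.3],[0,0,0,0,0,0,0.3],[0,0,0,0,0,0,0.3]]]' 40; python3 -m handwheel '[[[0,0,0,-20,0,0,0.3],[0,0,0,-50,0,0,0.3],[0,0,0,-50,0,0,0.3],[0,0,0,0,-35,-35,0.3],[0,0,0,0,-40,-40,0.3],[0,0,0,0,-35,-35,0.3],[0,0,0,0,-8,-20,0.3],[0,0,0,0,0,0,0.3],[0,0,0,0,0,0,0.3]]]'
python3 - <<'E'
from h import *
go(471,-144.5,60,-2.8)
E
```

```text
time: 46.62
tool_pos: [609.1, -20.2, 3.3]
tool_rot: [0.038, 1.57, -0.038]
ft_force: [-0.4, 0.8, 4.8]
width: 40.1
time: 47.75
tool_pos: [473.8, -131.6, 122.9]
tool_rot: [0.039, 1.57, -0.038]
ft_force: [-0.3, 0.2, 0.8]
width: 40.0
t 47.75 pos [ 473.8 -131.6  122.9] w 40.0 F [-0.3  0.2  0.8] q6 -0.45
turn [-0.  0. -0.] shift [ 62.9 -13.   -2.2] axes y [0.049 0.999 0.   ] z [ 0.999 -0.049  0.   ]
```

```bash
python3 -m handwheel '[[[0,0,0,35,-13,-2.2,0.3],[0,0,0,35,0,0,0.3],[0,0,0,18,0,0,0.3],[0,0,0,0,0,0,0.3],[0,0,0,0,0,0,0.3],[0,0,0,0,0,0,0.3]]]'
python3 - <<'E'
from h import *
go(471,-144.5,27,-2.8)
E
```

```text
time: 48.5
tool_pos: [471.4, -144.8, 35.9]
tool_rot: [0.037, 1.569, -0.039]
ft_force: [-0.5, -0.0, -0.6]
width: 39.7
t 48.5 pos [ 471.4 -144.8   35.9] w 39.7 F [-0.5 -0.  -0.6] q6 -0.48
turn [0.  0.1 0.1] shift [ 8.9  0.2 -0.4] axes y [0.049 0.999 0.   ] z [ 0.999 -0.049  0.   ]
```

```bash
python3 -m handwheel '[[[0,0,0,5,0.2,-0.4,0.3],[0,0,0,2.5,0,0,0.3],[0,0,0,1,0,0,0.3],[0,0,0,0,0,0,0.3],[0,0,0,0,0,0,0.3],[0,0,0,0,0,0,0.3]]]'
python3 - <<'E'
from h import *
go(471,-144.5,26.3,-2.8)
E
```

```text
time: 49.25
tool_pos: [470.0, -144.4, 26.5]
tool_rot: [0.038, 1.57, -0.038]
ft_force: [0.4, -0.6, -0.6]
width: 40.0
t 49.25 pos [ 470.  -144.4   26.5] w 40.0 F [ 0.4 -0.6 -0.6] q6 -0.48
turn [-0.  0.  0.] shift [ 0.2 -0.1  1. ] axes y [0.049 0.999 0.   ] z [ 0.999 -0.049  0.   ]
```

```bash
python3 -m handwheel '[[[0,0,0,0,0,1,0.3],[0,0,0,0.8,0,0,0.3],[0,0,0,0,0,0,0.3],[0,0,0,0,0,0,0.3]]]'; python3 -m handwheel '[[[0,0,0,0,0,0,0.5],[0,0,0,0,0,0,0.62],[0,0,0,0,0,0,0.65],[0,0,0,-25,0,0,0.65],[0,0,0,-50,0,0,0.65],[0,0,0,-60,0,0,0.65],[0,0,0,-60,0,0,0.65],[0,0,0,-60,0,0,0.65],[0,0,0,-60,50,-30,0.65],[0,0,0,0,60,-10,0.65],[0,0,0,0,60,-10,0.65],[0,0,0,0,60,-10,0.65]]]'; python3 -m handwheel '[[[0,0,0,0,60,-4,0.65],[0,0,0,0,60,-4,0.65],[0,0,0,0,60,-4,0.65],[0,0,0,0,0,0,0.65]]]'
python3 - <<'E'
from pot import *
a=snap('top','a9');b=snap('side','b9')
x=b[115:185,245:315];y=a[195:250,290:390]
cv2.imwrite('pics/p11.png',np.hstack([cv2.resize(x,(400,400),interpolation=2),cv2.copyMakeBorder(cv2.resize(y,(400,220),interpolation=2),0,180,0,0,0)])[:,:,::-1])
pot('top','a9',(470.5,-145.5,40),100)
pot('top','a9',(470.5,-145.5,40),170)
E
```

```text
time: 49.75
tool_pos: [471.3, -144.5, 26.1]
tool_rot: [0.038, 1.57, -0.039]
ft_force: [-1.3, 1.0, 5.4]
width: 39.8
time: 51.25
tool_pos: [428.7, 76.9, 325.7]
tool_rot: [0.039, 1.57, -0.039]
ft_force: [1.0, 0.3, 0.6]
width: 55.7
time: 51.75
tool_pos: [424.9, 259.3, 324.9]
tool_rot: [0.034, 1.572, -0.033]
ft_force: [-0.3, -1.7, 0.4]
width: 55.5
top a9 hull [ 468.4 -144.2] px 309.3 223.1 box 2 4 15 16
top a9 hull [ 469.  -144.7] px 309.5 222.9 box 4 5 12 13
```

View pics/p11.png

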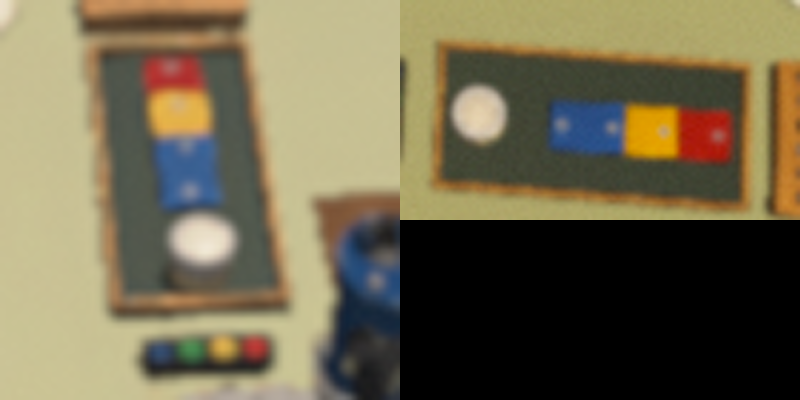

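Run:
```python
from e import *
for cam,f in(('top','a9'),('side','b9')):
    P=prof(cam,f,9);r=P[:,0];re=cross(S,r,(r[(S>88)&(S<100)].mean()+70)/2,104,124)[:1]
    P=prof(cam,f,17.4);g=P[:,1]
    lv=(g[(S>40)&(S<60)].max()+g[(S>80)&(S<100)].min())/2
    P3=prof(cam,f,3)
    print(cam,re,'yn',cross(S,g,lv,55,85),'bn',cross(S,P[:,0],(np.median(P[(S>40)&(S<60),0])+np.median(P[(S>-15)&(S<5),0]))/2,10,45),'bf',cross(S,P3[:,2],95,-45,-15))
o=robot.get_obs();print(o['time'],o['tool_pos'],o['ft_force'],np.abs(o['dq']).max())
```

```text
top [112.4] yn [67.7] bn [25.4] bf [-30.8]
side [114.1] yn [69.4] bn [23.8] bf []
51.85 [425.62745026 255.87193604 325.02494417] [ 0.26349641 -0.60265629 -0.410622  ] 0.04422022756367543
```

```bash
python3 -c "
from bench import robot
print(robot.sign_off())"
```

```text
the job is handed in; nothing more can be done
None
```

The kit is set out in the tray and the job is handed in at about 52 s, with the arm clear of everything.

- **Plates:** Red lies flat about 9 mm from the punch-block end wall. Yellow laps over red and blue laps over yellow, in a straight row along the middle. I regripped yellow once and blue once to correct their laps.
- **Yellow over red:** The lap measured about 16 mm from both cameras, within the 15–20 mm asked for.
- **Blue over yellow:** The readings disagreed. The top camera gave 17 to 19.5 mm and the side camera gave 14 mm, so my best estimate is about 17 mm.
- **Pots:** The black-lidded pot stands at the oil-cup end with the white pot on top. The last pictures show the stack upright, with the two centres within about 2 mm.
- **Loupe:** I took the black ring near the blue box to be the eye loupe. The arm came no closer to it than when picking up blue, but I took no final close look at it.
- **Last retreat:** The arm crossed over the press at a tool height of about 325 mm, slightly below the press's stated 332 mm. It was not blocked and the force reading stayed near zero at the end of each move, but I did not see the forces during the pass.

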